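# Set up the weld fixture plate with four blanks

### The arm

A 6-joint arm with a two-finger parallel gripper is mounted at the origin on the work surface. World frame = base frame: x ahead of the robot, y to its left, z up, the work surface at z = 0. Lengths are in m, angles in rad, forces in N, time in s.
With the tool pointing down it reaches from about 0.35 to 0.8 m from the base axis. Payload 7.3 kg.
Tool frame: the origin (TCP) lies midway between the tips of the shut fingers; the grasp point (between the pads) lies 19 mm behind it (r.grasp_offset is the distance from the TCP to the grasp point, in m); z points along the fingers, y is the line along which they close (so a half turn about z gives the same grasp; the last joint's range is limited). The gripper opens to 85 mm and grips with 20 to 120 N. Pads are 22 mm wide; open, the fingers measure 114 mm over their backs; the gripper's body (76 mm by 85 mm) begins 54 mm behind the grasp point. The pads swing forward as they close: fully open they stand 13 mm farther back than shut.
Start: joints at [0.967, 0.342, 1.524, -0, 1.275, -0.146], TCP at [0.232, 0.471, 0.231] pointing down, gripper open.
Joint ranges: [-2.53, 2.53], [-0.77, 2.02], [0.04, 2.7], [-1, 4.14], [0.28, 2.66], [-3.11, 3.11]. Speed limits (rad/s): [2.57, 2.57, 3.14, 3.14, 3.14, 3.14].

### API

Orientations are given as a unit quaternion [w, x, y, z].
In Python, from workcell import r gives the robot as it stands. The module is installed in compiled form; this text tells all that it offers.
- The arm moves only by the tool carry_out, never from a script. Its argument "increments" is a list of rows, each a list of 7 numbers: the opening, from 0 (shut) to 1 (fully open), then the shift along the tool's x, y, z normalised to -1 to 1, where 1 is 20 mm, then the turn, a rotation vector about the tool's x, y, z normalised to -1 to 1, where 1 is 4 degrees. A call has 1 to 10 rows; each row shifts and turns the commanded pose from where the row before left it, along the tool's axes as they then stand; what a row does not reach is not made up. A row lasts 1/10 s, in which the tool goes at most 50 mm and 8.59 degrees, less where a joint would pass 70% of its speed; a pose out of reach is approached as far as the arm can. A call with a number of a shift or a turn outside -1 to 1 is refused whole. A call with a gripper value outside its range is refused whole. The fingers move at their own pace and stop on an object; "newtons" is the grip in N (left out, the last holds). Time passes only in rows, so rows that do not move let the fingers close. It gives the time, the measured TCP pose, the force, the opening and the grip force at its end, in the units of the state.
- r.state(): the state, without advancing time (a new reading comes with each control period).
- r.snapshot(name): name is "scene" or "top" or "wrist"; returns a dict with "image" (420x560x3 uint8, red, green, blue), "range_z" (420x560 float32, m along the optical axis (not along the pixel's ray), 0 where there is no reading), "K" (3x3 intrinsics, pixels), "D" ([k1, k2, p1, p2, k3] as OpenCV has them; the pictures are not rectified), "R" (3x3) and "t" (3): a world point X has camera coordinates R X + t; the wrist camera has in their place "T_tool_cam" (4x4, takes a point from camera to tool coordinates, whose origin is the TCP and whose axes are the flange's). Camera axes: x right, y down, z forward; pixel columns grow to the right and rows downward; lengths in m; the calibration is good to about 2 mm. A picture is of the moment at which its call begins: read the wrist's pose just before it.
- r.finish_job(): hands the job in; it is judged then, once.
The state is a dict: "t": time; "joint_positions": joint angles; "qvel": joint speeds; "joint_efforts": joint torques, N m; "eef_pos": TCP position; "eef_rot": TCP orientation; "wrist_force": force on the tool from outside, world axes, zero at the start; "moment": the same for the moment, N m; "grip_width": opening from 0.0 (shut) to 1.0 (fully open); "grip_force": force on a finger pad.
Only numpy, scipy, OpenCV 4.12 (cv2) and the standard library are available. Lean on these libraries where they do the work, as an engineer would, in place of code of your own. Each camera call takes 0.05 s, during which the arm holds its last target. There are 200 camera calls.

### The job

Get the steel fixture plate ready for the next weld job: clear every red tube offcut off it into the yellow scrap bin, then take the orange rubbing block and rub the plate in one steady stroke, pressing it flat and crosswise onto the plate with a steady 10 to 15 newtons all the way from the blue-striped end to the plain end, and put the block back in its black tray. Then count exactly four steel blanks out of the green tray and lay them flat on the plate, none on top of another, leaving the other two in the tray and not disturbing the can, mug or hammer.

Things in the scene. Friction and masses are not known exactly. Their poses are not given: they have to be found in the camera images.
- blank1: Bright flat steel blank, 80 mm (x) by 36 mm (y) by 14 mm (z), 0.3 kg. Origin at its centre; x along its length, z through its thickness. It starts flat in the green stock tray.
- blank2: Bright flat steel blank, 80 mm (x) by 36 mm (y) by 14 mm (z), 0.3 kg. Origin at its centre; x along its length, z through its thickness. It starts flat in the green stock tray.
- blank3: Bright flat steel blank, 80 mm (x) by 36 mm (y) by 14 mm (z), 0.3 kg. Origin at its centre; x along its length, z through its thickness. It starts flat in the green stock tray.
- blank4: Bright flat steel blank, 80 mm (x) by 36 mm (y) by 14 mm (z), 0.3 kg. Origin at its centre; x along its length, z through its thickness. It starts flat in the green stock tray.
- blank5: Bright flat steel blank, 80 mm (x) by 36 mm (y) by 14 mm (z), 0.3 kg. Origin at its centre; x along its length, z through its thickness. It starts flat in the green stock tray.
- blank6: Bright flat steel blank, 80 mm (x) by 36 mm (y) by 14 mm (z), 0.3 kg. Origin at its centre; x along its length, z through its thickness. It starts flat in the green stock tray.
- offcut1: Red square-tube offcut, 70 mm long (x), 36 mm by 36 mm outside, 4 mm walls, 0.2 kg, open at both ends. Origin at its centre. It starts lying on the steel plate. Between one and three offcuts are present; absent ones read None.
- offcut2: Red square-tube offcut, 70 mm long (x), 36 mm by 36 mm outside, 4 mm walls, 0.2 kg, open at both ends. Origin at its centre. It starts lying on the steel plate. Between one and three offcuts are present; absent ones read None.
- offcut3: Red square-tube offcut, 70 mm long (x), 36 mm by 36 mm outside, 4 mm walls, 0.2 kg, open at both ends. Origin at its centre. It starts lying on the steel plate. Between one and three offcuts are present; absent ones read None.
- block: Orange rubbing block, 0.25 kg. Black sole 130 mm (x) by 50 mm (y), on foam that gives 1 mm per 2.5 N pressed, up to 7 mm. Origin: centre of the unpressed sole's underside, z up (it sinks as the foam gives). Body to 33 mm high; above it a grip ridge 100 mm long (x), 26 mm thick (y), 33 to 69 mm high: pinch it across y. Starts in the black tool tray.
- plate: Fixed steel fixture plate, 150 mm (x) by 300 mm (y), 12 mm thick, origin under its centre. Its +y end is marked with a blue painted stripe 24 mm wide; its -y end is plain. The row of small black dots is only paint.
- plate_top (a point): Centre of the steel plate's upper face, 12 mm above the bench; axes as the plate's.
- stock: Fixed green stock tray for the blanks, 258 mm (x) by 190 mm (y), 16 mm high, walls and floor 4 mm thick, origin under its centre. Left or right of the plate.
- bin: Fixed yellow open scrap bin, 220 mm (x) by 170 mm (y), 70 mm high, walls and floor 4 mm thick, origin under its centre. On the other side of the plate from the stock tray.
- tooltray: Fixed black tool tray of the rubbing block, 80 mm (x) by 160 mm (y), 14 mm high, walls and floor 4 mm thick, origin under its centre. The block lies in it with its length along the tray's y (block yaw = tray yaw + 90 degrees, either way round).
- tooltray_in (a point): Centre of the tool tray's inner floor.
- can: Bystander: blue can, radius 33 mm, 110 mm high, origin under its centre.
- mug: Bystander: white mug, radius 40 mm, 90 mm high, origin under its centre.
- hammer: Bystander: hammer lying on the bench beyond the work.
Not all that is in view belongs to the job. What is shaped like the blank2 but turquoise is not meant. Leave any turquoise look-alike of the offcut1 alone.

How it is judged:
By the outcome, as a careful person would: the job done as asked, in the order asked, and still so for the second after the job is handed in, with the robot touching nothing.
Of offcut1, offcut2, offcut3 only 1 to 3 are there at a start; the rules pass over those that are not, and their reading is None.
At some moment in a run one of blank1, blank2, blank3, blank4, blank5, blank6, offcut1, offcut2, offcut3 may be knocked a few centimetres aside while the robot is not near it.
It also fails if it takes over 200 s, if anything falls off the work surface, if the arm or the gripper's body presses on something with over 40 N, if the wrist force passes 120 N, or if a joint passes its speed limit or range.

## Working session

There is one attempt and no reset: what is moved stays moved. The work goes in short steps, Python scripts to look and compute and a tool call to move; the robot and the scene stay as the last step left them, time stands still between calls to the robot, and variables do not carry over. Pictures are saved under pics/ and viewed, at most 14 in all, crops included, and the job is handed in when it is done.

Besides the shell and the picture viewer there is one more tool, called after "Request:" in YAML: its name, and indented under it one key for each argument. carry_out: Moves the arm, as the interface text tells. Its arguments: {"type":"object","properties":{"increments":{"type":"array"},"newtons":{"type":"number"}},"required":["increments"]}

```bash
mkdir -p pics; cat > h.py <<'E'
import numpy as np, cv2
from workcell import r
def snap(n):
    s=r.state(); d=r.snapshot(n); d['s']=s
    if 'T_tool_cam' in d:
        w,x,y,z=s['eef_rot']
        from scipy.spatial.transform import Rotation as Ro
        T=np.eye(4);T[:3,:3]=Ro.from_quat([x,y,z,w]).as_matrix();T[:3,3]=s['eef_pos']
        C=T@np.array(d['T_tool_cam']); d['R']=C[:3,:3].T; d['t']=-C[:3,:3].T@C[:3,3]
    d['R']=np.array(d['R']);d['t']=np.array(d['t']).ravel()
    return d
def ray(d,uv,h):
    uv=np.asarray(uv,float).reshape(-1,1,2)
    p=cv2.undistortPoints(uv,np.array(d['K']),np.array(d['D'])).reshape(-1,2)
    v=np.c_[p,np.ones(len(p))]@d['R']; c=-d['R'].T@d['t']
    return c+v*((h-c[2])/v[:,2])[:,None]
def cloud(d):
    H,W=d['range_z'].shape
    u,v=np.meshgrid(np.arange(W),np.arange(H))
    p=cv2.undistortPoints(np.stack([u,v],-1).reshape(-1,1,2).astype(float),np.array(d['K']),np.array(d['D'])).reshape(-1,2)
    P=np.c_[p,np.ones(len(p))]*d['range_z'].reshape(-1,1)
    return ((P-d['t'])@d['R']).reshape(H,W,3)
def save(d,n): cv2.imwrite('pics/'+n,cv2.cvtColor(d['image'],cv2.COLOR_RGB2BGR))
E
python3 - <<'E'
from h import *
for n in('top','scene'):
    d=snap(n); save(d,n+'0.png'); np.save(n+'0.npy',d,allow_pickle=True)
    print(n,d['K'],d['D'],-d['R'].T@d['t'])
print(r.state(), r.grasp_offset)
E
```

```text
top [[462.02336759   0.         278.58248849]
 [  0.         462.02336759 204.50732259]
 [  0.           0.           1.        ]] [-0.15543685  0.          0.          0.          0.        ] [0.56209077 0.00483175 1.10323703]
scene [[543.3226691    0.         272.82885286]
 [  0.         543.3226691  206.67540016]
 [  0.           0.           1.        ]] [-0.16589646  0.          0.          0.          0.        ] [1.31468283 0.51395565 1.14051359]
{'t': 0.1, 'joint_positions': array([ 9.66997328e-01,  3.42635307e-01,  1.52490151e+00, -4.98156592e-06,
        1.27540958e+00, -1.46014571e-01]), 'qvel': array([-5.98470432e-04, -1.83717598e-03, -3.33425538e-03, -7.99615130e-05,
       -2.05678248e-03,  5.61766242e-04]), 'joint_efforts': array([ 1.44545265e-03, -4.34447837e+01, -2.46491593e+01, -2.87353550e-04,
        4.72516389e-03, -1.22723144e-06]), 'eef_pos': array([0.2318166 , 0.47065634, 0.23071164]), 'eef_rot': array([-2.45643167e-04,  2.26898010e-01,  9.73918290e-01, -6.30728025e-04]), 'wrist_force': array([-0.47205376,  1.00830617, -0.3635343 ]), 'moment': array([-0.00580522, -0.0080813 ,  0.00930462]), 'grip_force': 0.0, 'grip_width': 1.0046754016645592} 0.0187
```

View pics/top0.png

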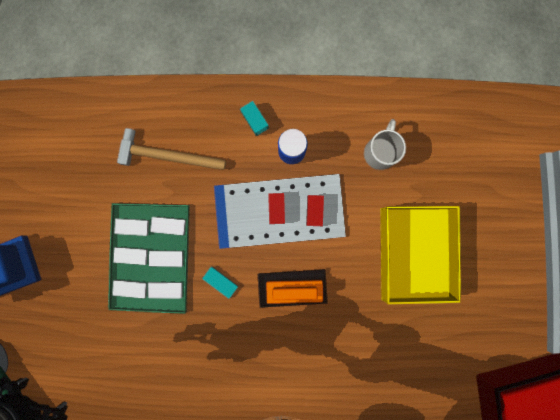

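View pics/scene0.png

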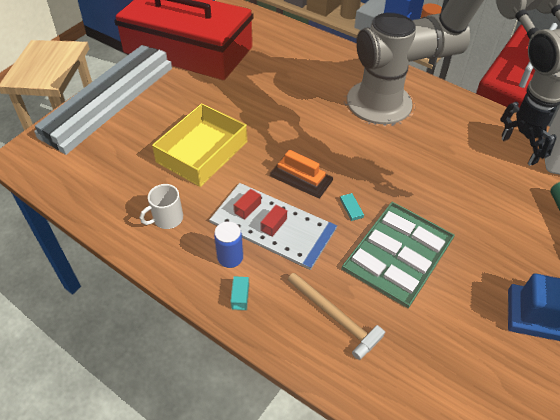

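The top view shows red offcuts at (277,209) and (315,211) on the plate (blue end at left, +y). It also shows the block at (294,290), the green tray with six blanks at (149,257) and the bin at (421,254). The turquoise look-alikes at (255,118) and (220,282) are off the plate and won't be touched. I'll measure next.

```bash
cat > m.py <<'E'
from h import *
def rects(d,mask,h,amin=60,zr=None,C=None):
    m=mask.copy()
    if zr is not None: m&=(C[...,2]>zr[0])&(C[...,2]<zr[1])
    m=cv2.morphologyEx(m.astype(np.uint8),cv2.MORPH_OPEN,np.ones((2,2)))
    out=[]
    for c in cv2.findContours(m,cv2.RETR_EXTERNAL,cv2.CHAIN_APPROX_NONE)[0]:
        if cv2.contourArea(c)<amin: continue
        P=ray(d,c[:,0,:],h)[:,:2]
        (x,y),(a,b),t=cv2.minAreaRect((P*1000).astype(np.float32))
        if a<b:a,b,t=b,a,t+90
        t=(t+90)%180-90
        px=c[:,0].mean(0).round()
        zz=C[...,2][m>0] if C is not None else None
        hh=np.median(C[int(px[1]),int(px[0]),2]) if C is not None else 0
        out.append((round(x,1),round(y,1),round(a,1),round(b,1),round(t,1),px.tolist(),round(float(hh)*1000,1)))
    return out
def masks(d):
    hsv=cv2.cvtColor(d['image'],cv2.COLOR_RGB2HSV).astype(int);H,S,V=hsv[...,0],hsv[...,1],hsv[...,2]
    return dict(red=((H<6)|(H>174))&(S>170)&(V>80),orange=(H>=6)&(H<18)&(S>200)&(V>150),green=(H>65)&(H<85)&(S>80),
      yellow=(H>=25)&(H<35)&(S>180),blue=(H>105)&(H<125)&(S>120),white=(S<40)&(V>200),gray=(S<45)&(V>110),black=(V<40),turq=(H>=85)&(H<95)&(S>150))
E
python3 - <<'E'
from m import *
d=np.load('top0.npy',allow_pickle=True).item();C=cloud(d);M=masks(d)
def p(n,*a,**k):
    print(n); [print('  ',o) for o in rects(d,*a,C=C,**k)]
p('red',M['red'],.048,zr=(.03,.06))
p('orange ridge',M['orange'],.073,zr=(.06,.09))
p('orange all',M['orange'],.037)
p('white',M['white'],.018,zr=(.005,.03))
p('green',M['green'],.016,amin=300)
p('yellow',M['yellow'],.07,amin=300)
p('blue',M['blue'],.012,zr=(0,.03))
p('gray',M['gray']|M['blue']|M['red'],.012,zr=(.006,.06),amin=1000)
p('black',M['black'],.014,zr=(-.01,.03),amin=300)
p('turq',M['turq'],.02)
p('tall',C[...,2]>.08,.1,amin=100)
E
```

```text
red
   (608.1, -68.6, 66.5, 34.3, 0.5, [316.0, 211.0], 49.1)
   (611.9, 18.7, 66.8, 32.7, 3.0, [278.0, 209.0], 50.4)
orange ridge
   (421.4, -25.6, 98.4, 23.9, -87.3, [295.0, 295.0], 70.9)
orange all
   (421.3, -24.3, 128.1, 48.2, -87.2, [295.0, 292.0], 72.6)
white
   (415.8, 281.6, 75.6, 33.2, -88.2, [165.0, 291.0], 16.6)
   (415.4, 369.9, 75.6, 32.7, 85.2, [130.0, 290.0], 15.0)
   (490.5, 281.6, 77.7, 30.9, -88.7, [166.0, 260.0], 17.6)
   (494.9, 369.1, 77.0, 34.0, 85.3, [130.0, 257.0], 16.7)
   (564.3, 367.2, 77.0, 32.8, 87.9, [132.0, 228.0], 16.9)
   (568.5, 278.2, 76.5, 34.2, 85.3, [168.0, 226.0], 16.7)
green
   (491.3, 323.5, 256.0, 187.3, -0.7, [154.0, 258.0], 19.7)
yellow
   (510.6, -310.7, 219.4, 181.0, 1.0, [419.0, 253.0], 4.2)
blue
   (480.6, 630.4, 114.3, 14.9, 19.4, [32.0, 260.0], 18.9)
   (593.4, 149.6, 147.9, 21.8, 6.0, [222.0, 217.0], 16.6)
gray
   (607.9, 12.1, 298.4, 149.2, -83.9, [280.0, 212.0], 48.5)
   (510.1, -678.5, 504.3, 22.9, 2.8, [555.0, 253.0], 28.4)
black
   (427.6, -20.3, 155.1, 76.1, -84.8, [287.0, 281.0], 30.5)
turq
   (438.2, 149.4, 77.9, 34.6, 54.9, [221.0, 283.0], 13.5)
   (828.9, 75.0, 75.5, 36.6, 32.5, [255.0, 119.0], 38.2)
tall
   (159.7, 589.4, 190.5, 105.3, -82.6, [29.0, 404.0], 340.8)
   (178.0, -560.9, 178.8, 137.3, -84.1, [528.0, 396.0], 158.3)
   (468.1, 642.7, 93.6, 40.5, 0.9, [5.0, 267.0], 107.0)
   (748.4, -225.8, 79.0, 76.3, -88.9, [388.0, 148.0], 5.3)
   (752.5, -15.4, 64.7, 63.8, 0.8, [293.0, 145.0], 110.6)
```

Request:
carry_out:
  increments:
    - [1,0,0,0.5,0,0,-0.91]
    - [1,0,0,0.5,0,0,-0.91]
    - [1,0,0,0.5,0,0,-0.91]
    - [1,0,0,0.5,0,0,-0.91]
    - [1,0,0,0.5,0,0,-0.91]
    - [1,0,0,0.5,0,0,-0.91]
    - [1,0,0,0.5,0,0,-0.91]
    - [1,0,0,0.5,0,0,-0.91]

```text
t: 0.9
eef_pos: [0.2319, 0.4707, 0.1505]
eef_rot: [-0.0, -0.027, 1.0, -0.0]
wrist_force: [0.7, 0.6, -0.6]
grip_width: 0.996
grip_force: 0.0
```

Request:
carry_out:
  increments:
    - [1,-0.74,-0.98,0,0,0,0]
    - [1,-0.74,-0.98,0,0,0,0]
    - [1,-0.74,-0.98,0,0,0,0]
    - [1,-0.74,-0.98,0,0,0,0]
    - [1,-0.74,-0.98,0,0,0,0]
    - [1,-0.74,-0.98,0,0,0,0]
    - [1,-0.74,-0.98,0,0,0,0]
    - [1,-0.74,-0.98,0,0,0,0]
    - [1,-0.74,-0.98,0,0,0,0]
    - [1,-0.74,-0.98,0,0,0,0]

```text
t: 1.9
eef_pos: [0.3901, 0.2818, 0.1511]
eef_rot: [-0.0, -0.025, 1.0, -0.0]
wrist_force: [0.1, 0.3, -0.1]
grip_width: 0.998
grip_force: 0.0
```

Request:
carry_out:
  increments:
    - [1,-0.74,-0.98,0,0,0,0]
    - [1,-0.74,-0.98,0,0,0,0]
    - [1,-0.74,-0.98,0,0,0,0]
    - [1,-0.74,-0.98,0,0,0,0]
    - [1,-0.74,-0.98,0,0,0,0]
    - [1,-0.74,-0.98,0,0,0,0]
    - [1,-0.74,-0.98,0,0,0,0]
    - [1,-0.74,-0.98,0,0,0,0]
    - [1,-0.74,-0.98,0,0,0,0]
    - [1,-0.74,-0.98,0,0,0,0]

```text
t: 2.9
eef_pos: [0.5477, 0.0936, 0.1509]
eef_rot: [-0.0, -0.025, 1.0, 0.0]
wrist_force: [-0.5, -0.3, -0.5]
grip_width: 1.001
grip_force: 0.0
```

Request:
carry_out:
  increments:
    - [1,-0.74,-0.98,0,0,0,0]
    - [1,-0.74,-0.98,0,0,0,0]
    - [1,-0.74,-0.98,0,0,0,0]
    - [1,-0.74,-0.98,0,0,0,0]
    - [1,0,0,0,0,0,0]
    - [1,0,0,0,0,0,0]

```text
t: 3.5
eef_pos: [0.61, 0.019, 0.1506]
eef_rot: [-0.001, -0.025, 1.0, 0.0]
wrist_force: [0.6, -0.0, 0.0]
grip_width: 1.002
grip_force: 0.0
```

```bash
cat > go.py <<'E'
from m import *
from scipy.spatial.transform import Rotation as Ro
def rel(x,y,z,yaw=None,p=None,q=None):
    s=r.state(); w=s['eef_rot']; R=Ro.from_quat([w[1],w[2],w[3],w[0]]).as_matrix()
    ty=np.degrees(np.arctan2(R[1,1],R[0,1])); dz=0 if yaw is None else -((yaw-ty+180)%360-180)
    R2=R@Ro.from_euler('z',dz,degrees=True).as_matrix()
    D=np.array([x,y,z])-s['eef_pos']*1000
    print('tooly yaw %.1f turn units %.2f; pos'%(ty,dz/4),(s['eef_pos']*1000).round(1),'| shift units after turn',(R2.T@D/20).round(2),'before',(R.T@D/20).round(2))
E
python3 - <<'E'
from go import *
d=snap('wrist'); C=cloud(d); M=masks(d)
for o in rects(d,M['red'],.048,zr=(.035,.06),C=C,amin=200): print(o)
save(d,'w1.png')
d=snap('top'); C=cloud(d); M=masks(d)
for o in rects(d,M['red'],.048,zr=(.03,.06),C=C): print(o)
E
```

```text
(613.2, -69.5, 31.9, 22.3, 89.4, [169.0, 207.0], 47.0)
(163.7, -482.7, 103.0, 13.1, 10.5, [485.0, 400.0], 47.4)
```

View pics/w1.png

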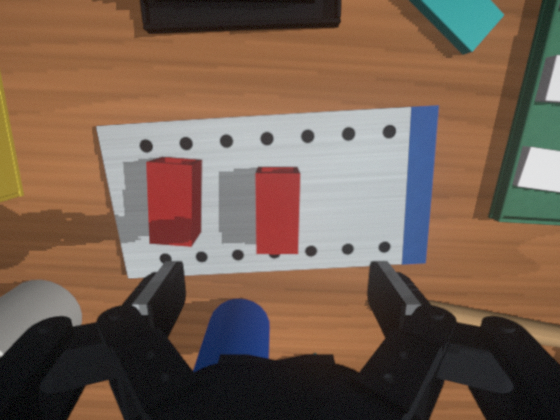

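The wrist view shows the two red tubes at (277,211) and (175,203), with the fingertips centred on the first. I'll descend, grip and lift.

Request:
carry_out:
  increments:
    - [1,-0.05,0,1,0,0,0]
    - [1,-0.05,0,1,0,0,0]
    - [1,0,0,1,0,0,0]
    - [1,0,0,1,0,0,0]
    - [1,0,0,1,0,0,0]
    - [1,0,0,1,0,0,0]
    - [1,0,0,0.3,0,0,0]
    - [1,0,0,0.3,0,0,0]

```text
t: 4.4
eef_pos: [0.6123, 0.0199, 0.0193]
eef_rot: [-0.0, -0.026, 1.0, 0.0]
wrist_force: [0.9, 0.0, -0.0]
grip_width: 1.004
grip_force: 0.0
```

Request:
carry_out:
  increments:
    - [0,0,0,0,0,0,0]
    - [0,0,0,0,0,0,0]
    - [0,0,0,0,0,0,0]
    - [0,0,0,0,0,0,0]
    - [0,0,0,0,0,0,0]
    - [0,0,0,0,0,0,0]
    - [0,0,0,0,0,0,0]
  newtons: 40

```text
t: 5.1
eef_pos: [0.6132, 0.0191, 0.0203]
eef_rot: [0.001, -0.025, 1.0, -0.0]
wrist_force: [-0.4, -0.1, 6.3]
grip_width: 0.416
grip_force: 42.3
```

Request:
carry_out:
  increments:
    - [0,0,0,-0.5,0,0,0]
    - [0,0,0,-1,0,0,0]
    - [0,0,0,-1,0,0,0]
    - [0,0,0,-1,0,0,0]
    - [0,0,0,-1,0,0,0]
    - [0,0,0,-0.5,0,0,0]

```text
t: 5.7
eef_pos: [0.613, 0.0191, 0.1213]
eef_rot: [0.001, -0.025, 1.0, -0.0]
wrist_force: [-0.2, -0.0, -0.9]
grip_width: 0.417
grip_force: 41.4
```

```bash
python3 - <<'E'
from go import *
rel(560,-310,118,90)
E
```

```text
tooly yaw 92.9 turn units 0.72; pos [613.   19.1 121.3] | shift units after turn [  2.65 -16.46   0.16] before [  3.48 -16.3    0.16]
```

Request:
carry_out:
  increments:
    - [0,0.2,-0.96,0,0,0,0]
    - [0,0.2,-0.96,0,0,0,0]
    - [0,0.2,-0.96,0,0,0,0]
    - [0,0.2,-0.96,0,0,0,0]
    - [0,0.2,-0.96,0,0,0,0]
    - [0,0.2,-0.96,0,0,0,0]
    - [0,0.2,-0.96,0,0,0,0]
    - [0,0.2,-0.96,0,0,0,0]
    - [0,0.2,-0.96,0,0,0,0]
    - [0,0.2,-0.96,0,0,0,0]

```text
t: 6.7
eef_pos: [0.5816, -0.1752, 0.1188]
eef_rot: [-0.001, -0.025, 1.0, 0.0]
wrist_force: [0.3, -0.8, -1.8]
grip_width: 0.413
grip_force: 41.5
```

Request:
carry_out:
  increments:
    - [0,0.2,-0.96,0,0,0,0]
    - [0,0.2,-0.96,0,0,0,0]
    - [0,0.2,-0.96,0,0,0,0]
    - [0,0.2,-0.96,0,0,0,0]
    - [0,0.2,-0.96,0,0,0,0]
    - [0,0.2,-0.96,0,0,0,0]
    - [0,0.2,-0.96,0,0,0,0]
    - [0,0,0,0,0,0,0]

```text
t: 7.5
eef_pos: [0.5604, -0.3135, 0.1192]
eef_rot: [0.0, -0.024, 1.0, -0.001]
wrist_force: [-0.1, -0.5, -2.7]
grip_width: 0.41
grip_force: 41.4
```

Request:
carry_out:
  increments:
    - [0,0,0,1,0,0,0]
    - [0,0,0,1,0,0,0]
    - [0,0,0,1,0,0,0]
    - [0,0,0,1,0,0,0]
    - [0,0,0,1,0,0,0]
    - [0,0,0,0,0,0,0]

```text
t: 8.1
eef_pos: [0.5594, -0.3087, 0.0163]
eef_rot: [-0.002, -0.025, 1.0, 0.002]
wrist_force: [0.1, -0.6, -2.2]
grip_width: 0.414
grip_force: 41.3
```

Request:
carry_out:
  increments:
    - [0.9,0,0,0,0,0,0]
    - [0.9,0,0,0,0,0,0]
    - [0.9,0,0,0,0,0,0]
    - [0.9,0,0,0,0,0,0]
    - [0.9,0,0,-1,0,0,0]
    - [0.9,0,0,-1,0,0,0]
    - [0.9,0,0,-1,0,0,0]
    - [0.9,0,0,-1,0,0,0]
    - [0.9,0,0,-1,0,0,0]

```text
t: 9.0
eef_pos: [0.5611, -0.3103, 0.1207]
eef_rot: [0.0, -0.025, 1.0, -0.0]
wrist_force: [-0.3, -0.3, -0.7]
grip_width: 0.901
grip_force: 0.0
```

```bash
python3 - <<'E'
from go import *
d=snap('top'); C=cloud(d); M=masks(d)
for o in rects(d,M['red'],.048,C=C): print(o)
rel(609,-68.6,121,91)
save(d,'top1.png')
E
```

```text
(140.4, -606.1, 159.3, 106.9, -83.7, [534.0, 403.0], 157.7)
(163.9, -489.1, 112.8, 38.9, 11.8, [488.0, 401.0], 71.6)
(579.7, -301.9, 38.0, 23.1, -89.4, [416.0, 224.0], 35.8)
(608.1, -68.6, 66.5, 34.3, 0.5, [316.0, 211.0], 44.3)
tooly yaw 92.9 turn units 0.47; pos [ 562.6 -311.3  124.6] | shift units after turn [-2.53 12.09  0.15] before [-2.93 12.    0.15]
```

Request:
carry_out:
  increments:
    - [1,0,0,0,0,0,0.5]
    - [1,-0.21,1,0,0,0,0]
    - [1,-0.21,1,0,0,0,0]
    - [1,-0.21,1,0,0,0,0]
    - [1,-0.21,1,0,0,0,0]
    - [1,-0.21,1,0,0,0,0]
    - [1,-0.21,1,0,0,0,0]
    - [1,-0.21,1,0,0,0,0]
    - [1,-0.21,1,0,0,0,0]
    - [1,-0.21,1,0,0,0,0]

```text
t: 10.05
eef_pos: [0.5959, -0.1276, 0.119]
eef_rot: [-0.0, -0.008, 1.0, 0.0]
wrist_force: [1.0, 0.2, 0.2]
grip_width: 1.002
grip_force: 0.0
```

Request:
carry_out:
  increments:
    - [1,-0.21,1,0,0,0,0]
    - [1,-0.21,1,0,0,0,0]
    - [1,-0.21,1,0,0,0,0]
    - [1,0,0,0,0,0,0]

```text
t: 10.45
eef_pos: [0.6076, -0.066, 0.119]
eef_rot: [-0.0, -0.01, 1.0, 0.001]
wrist_force: [0.6, 0.8, 0.2]
grip_width: 1.004
grip_force: 0.0
```

Request:
carry_out:
  increments:
    - [1,0,0,1,0,0,0]
    - [1,0,0,1,0,0,0]
    - [1,0,0,1,0,0,0]
    - [1,0,0,1,0,0,0]
    - [1,0,0,1,0,0,0]
    - [1,0,0,0,0,0,0]

```text
t: 11.05
eef_pos: [0.6054, -0.0691, 0.0164]
eef_rot: [-0.003, -0.008, 1.0, 0.001]
wrist_force: [-0.5, -0.5, 0.5]
grip_width: 0.997
grip_force: 0.0
```

Request:
carry_out:
  increments:
    - [0,0,0,0,0,0,0]
    - [0,0,0,0,0,0,0]
    - [0,0,0,0,0,0,0]
    - [0,0,0,0,0,0,0]
    - [0,0,0,0,0,0,0]
    - [0,0,0,0,0,0,0]
    - [0,0,0,0,0,0,0]

```text
t: 11.75
eef_pos: [0.6085, -0.0696, 0.0207]
eef_rot: [0.001, -0.008, 1.0, -0.0]
wrist_force: [-0.4, 0.1, 5.8]
grip_width: 0.417
grip_force: 40.6
```

Request:
carry_out:
  increments:
    - [0,0,0,-0.5,0,0,0]
    - [0,0,0,-1,0,0,0]
    - [0,0,0,-1,0,0,0]
    - [0,0,0,-1,0,0,0]
    - [0,0,0,-1,0,0,0]
    - [0,0,0,-0.5,0,0,0]

```text
t: 12.35
eef_pos: [0.6083, -0.0696, 0.1215]
eef_rot: [0.001, -0.008, 1.0, -0.0]
wrist_force: [-0.2, -0.8, -1.3]
grip_width: 0.419
grip_force: 39.8
```

```bash
python3 - <<'E'
from go import *
rel(462,-310,120)
E
```

```text
tooly yaw 90.9 turn units 0.00; pos [608.3 -69.6 121.5] | shift units after turn [  7.5  -11.9    0.06] before [  7.5  -11.9    0.06]
```

Request:
carry_out:
  increments:
    - [0,0.62,-0.99,0,0,0,0]
    - [0,0.62,-0.99,0,0,0,0]
    - [0,0.62,-0.99,0,0,0,0]
    - [0,0.62,-0.99,0,0,0,0]
    - [0,0.62,-0.99,0,0,0,0]
    - [0,0.62,-0.99,0,0,0,0]
    - [0,0.62,-0.99,0,0,0,0]
    - [0,0.62,-0.99,0,0,0,0]
    - [0,0.62,-0.99,0,0,0,0]
    - [0,0.62,-0.99,0,0,0,0]

```text
t: 13.35
eef_pos: [0.4859, -0.2699, 0.119]
eef_rot: [-0.0, -0.008, 1.0, 0.0]
wrist_force: [-0.5, -1.1, -2.5]
grip_width: 0.418
grip_force: 39.9
```

Request:
carry_out:
  increments:
    - [0,0.62,-0.99,0,0,0,0]
    - [0,0.62,-0.99,0,0,0,0]
    - [0,0,0,0,0,0,0]
    - [0,0,0,1,0,0,0]
    - [0,0,0,1,0,0,0]
    - [0,0,0,1,0,0,0]
    - [0,0,0,1,0,0,0]
    - [0,0,0,1,0,0,0]
    - [0,0,0,0,0,0,0]

```text
t: 14.25
eef_pos: [0.4612, -0.3074, 0.0167]
eef_rot: [-0.002, -0.008, 1.0, 0.002]
wrist_force: [-0.0, 0.1, -2.2]
grip_width: 0.412
grip_force: 40.0
```

Request:
carry_out:
  increments:
    - [0.9,0,0,0,0,0,0]
    - [0.9,0,0,0,0,0,0]
    - [0.9,0,0,0,0,0,0]
    - [0.9,0,0,0,0,0,0]
    - [0.9,0,0,-1,0,0,0]
    - [0.9,0,0,-1,0,0,0]
    - [0.9,0,0,-1,0,0,0]
    - [0.9,0,0,-1,0,0,0]
    - [0.9,0,0,-1,0,0,0]
    - [0.9,0,0,-1,0,0,0]

```text
t: 15.25
eef_pos: [0.4626, -0.3094, 0.1407]
eef_rot: [0.0, -0.008, 1.0, -0.0]
wrist_force: [-0.1, -1.0, 0.8]
grip_width: 0.903
grip_force: 0.0
```

```bash
python3 - <<'E'
from go import *
d=snap('top'); C=cloud(d); M=masks(d)
for n,h in(('red',.04),('orange',.037)):
  for o in rects(d,M[n],h,C=C): print(n,o)
print(rects(d,M['orange'],.073,zr=(.06,.09),C=C))
rel(421.4,-25,140,2.7)
save(d,'top2.png')
E
```

```text
red (152.6, -623.1, 157.8, 105.3, 84.4, [536.0, 403.0], 157.1)
red (476.5, -304.8, 39.5, 38.3, 0.1, [416.0, 269.0], 44.0)
red (560.1, -306.6, 62.8, 38.2, 0.3, [417.0, 234.0], 35.3)
orange (421.1, -24.4, 128.1, 48.3, -87.3, [295.0, 293.0], 67.0)
[(421.4, -25.6, 98.4, 23.9, -87.2, [295.0, 295.0], 72.8)]
tooly yaw 90.9 turn units 22.05; pos [ 464.  -310.5  144.1] | shift units after turn [14.36 -1.46  0.13] before [ 1.91 14.31  0.13]
```

View pics/top2.png

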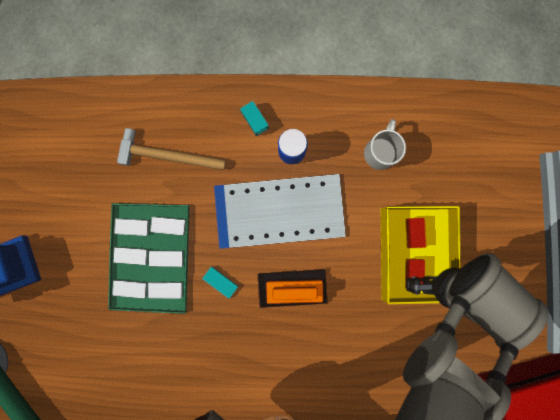

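Both tubes are in the bin at (416,232) and (416,268), and the plate at (280,212) is clear. The block at (294,292) is next.

Request:
carry_out:
  increments:
    - [1,0,0,0,0,0,1]
    - [1,0,0,0,0,0,1]
    - [1,0,0,0,0,0,1]
    - [1,0,0,0,0,0,1]
    - [1,0,0,0,0,0,1]
    - [1,0,0,0,0,0,1]
    - [1,0,0,0,0,0,1]
    - [1,0,0,0,0,0,1]
    - [1,0,0,0,0,0,1]
    - [1,0,0,0,0,0,1]

```text
t: 16.3
eef_pos: [0.4626, -0.3094, 0.1394]
eef_rot: [0.0, 0.336, 0.942, -0.0]
wrist_force: [0.2, -0.1, -0.3]
grip_width: 0.998
grip_force: 0.0
```

Request:
carry_out:
  increments:
    - [1,0,0,0,0,0,1]
    - [1,0,0,0,0,0,1]
    - [1,0,0,0,0,0,1]
    - [1,0,0,0,0,0,1]
    - [1,0,0,0,0,0,1]
    - [1,0,0,0,0,0,1]
    - [1,0,0,0,0,0,1]
    - [1,0,0,0,0,0,1]
    - [1,0,0,0,0,0,1]
    - [1,0,0,0,0,0,1]

```text
t: 17.3
eef_pos: [0.4626, -0.3094, 0.1394]
eef_rot: [0.0, 0.638, 0.77, 0.0]
wrist_force: [-0.5, -0.9, 0.5]
grip_width: 1.0
grip_force: 0.0
```

Request:
carry_out:
  increments:
    - [1,0,0,0,0,0,1]
    - [1,0,0,0,0,0,1]
    - [1,0.9,-0.1,0,0,0,0]
    - [1,0.9,-0.1,0,0,0,0]
    - [1,0.9,-0.1,0,0,0,0]
    - [1,0.9,-0.1,0,0,0,0]
    - [1,0.9,-0.1,0,0,0,0]
    - [1,0.9,-0.1,0,0,0,0]
    - [1,0.9,-0.1,0,0,0,0]
    - [1,0.9,-0.1,0,0,0,0]

```text
t: 18.3
eef_pos: [0.4391, -0.165, 0.1393]
eef_rot: [0.0, 0.689, 0.725, 0.0]
wrist_force: [-0.2, -0.3, 0.0]
grip_width: 1.001
grip_force: 0.0
```

Request:
carry_out:
  increments:
    - [1,0.9,-0.1,0,0,0,0]
    - [1,0.9,-0.1,0,0,0,0]
    - [1,0.9,-0.1,0,0,0,0]
    - [1,0.9,-0.1,0,0,0,0]
    - [1,0.9,-0.1,0,0,0,0]
    - [1,0.9,-0.1,0,0,0,0]
    - [1,0.9,-0.1,0,0,0,0]
    - [1,0.9,-0.1,0,0,0,0]
    - [1,0,0,0,0,0,0]
    - [1,0,0,0,0,0,0]

```text
t: 19.3
eef_pos: [0.4162, -0.023, 0.1394]
eef_rot: [0.0, 0.689, 0.725, 0.0]
wrist_force: [-0.4, -0.0, 0.1]
grip_width: 0.994
grip_force: 0.0
```

```bash
python3 - <<'E'
from go import *
rel(421.4,-25,43,2.7)
d=snap('wrist'); C=cloud(d); M=masks(d)
print(rects(d,M['orange'],.073,zr=(.066,.09),C=C,amin=300))
print(rects(d,M['orange'],.037,C=C,amin=300))
E
```

```text
tooly yaw 3.0 turn units 0.07; pos [416.2 -23.  139.4] | shift units after turn [-0.11  0.25  4.82] before [-0.11  0.25  4.82]
[]
[]
```

Request:
carry_out:
  increments:
    - [1,-0.1,0.25,0,0,0,0.05]
    - [1,0,0,0.8,0,0,0]
    - [1,0,0,0.8,0,0,0]
    - [1,0,0,0.8,0,0,0]
    - [1,0,0,0.8,0,0,0]
    - [1,0,0,0.8,0,0,0]
    - [1,0,0,0.8,0,0,0]
    - [1,0,0,0,0,0,0]

```text
t: 20.15
eef_pos: [0.4205, -0.0255, 0.0418]
eef_rot: [-0.001, 0.691, 0.723, -0.001]
wrist_force: [0.0, -0.2, 0.2]
grip_width: 1.001
grip_force: 0.0
```

Request:
carry_out:
  increments:
    - [0,0,0,0,0,0,0]
    - [0,0,0,0,0,0,0]
    - [0,0,0,0,0,0,0]
    - [0,0,0,0,0,0,0]
    - [0,0,0,0,0,0,0]
    - [0,0,0,0,0,0,0]
    - [0,0,0,0,0,0,0]
    - [0,0,0,0,0,0,0]
  newtons: 90

```text
t: 20.95
eef_pos: [0.4218, -0.0252, 0.0435]
eef_rot: [0.001, 0.69, 0.724, 0.0]
wrist_force: [1.5, -0.1, 3.1]
grip_width: 0.289
grip_force: 88.8
```

Request:
carry_out:
  increments:
    - [0,0,0,-0.3,0,0,0]
    - [0,0,0,-0.7,0,0,0]
    - [0,0,0,-1,0,0,0]
    - [0,0,0,-1,0,0,0]
    - [0,0,0,-0.5,0,0,0]
    - [0,0,0,0,0,0,0]
    - [0,0,0,0,0,0,0]
    - [0,0,0,0,0,0,0]

```text
t: 21.75
eef_pos: [0.4204, -0.0249, 0.1123]
eef_rot: [-0.001, 0.69, 0.724, -0.001]
wrist_force: [0.6, 0.3, -3.3]
grip_width: 0.286
grip_force: 88.9
```

```bash
python3 - <<'E'
from go import *
s=r.state(); print(s['wrist_force'],s['eef_pos'],s['grip_width'],s['moment'])
d=snap('scene'); save(d,'s1.png')
a=np.radians(6.1); ex=np.array([np.cos(a),np.sin(a)]);ey=np.array([-np.sin(a),np.cos(a)]);c=np.array([608,12])
p=c+125*ey; print(p, c-125*ey)
rel(*p,110,96.1)
E
```

```text
[ 0.59403096  0.3032414  -3.25593373] [ 0.42043786 -0.02491702  0.11234646] 0.28634867968367056 [-0.02067599  0.04705492 -0.0638846 ]
[594.71699108 136.29224302] [ 621.28300892 -112.29224302]
tooly yaw 2.7 turn units -23.35; pos [420.5 -24.9 112.4] | shift units after turn [-9.52  7.09  0.1 ] before [7.64 9.08 0.1 ]
```

View pics/s1.png

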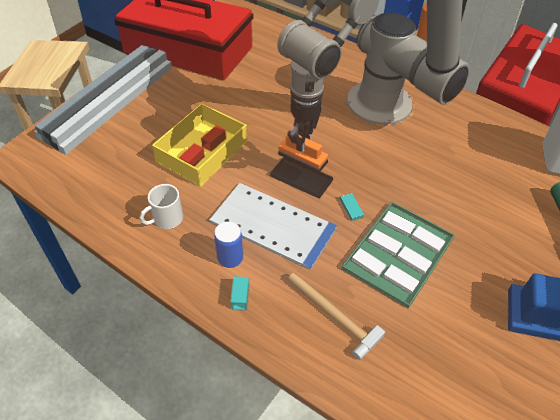

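The block is held at (303,150) in the scene view and lifted clear of its tray. I'll turn it crosswise and carry it over the blue end.

Request:
carry_out:
  increments:
    - [0,0,0,0,0,0,-0.97]
    - [0,0,0,0,0,0,-0.97]
    - [0,0,0,0,0,0,-0.97]
    - [0,0,0,0,0,0,-0.97]
    - [0,0,0,0,0,0,-0.97]
    - [0,0,0,0,0,0,-0.97]
    - [0,0,0,0,0,0,-0.97]
    - [0,0,0,0,0,0,-0.97]
    - [0,0,0,0,0,0,-0.97]
    - [0,0,0,0,0,0,-0.97]

```text
t: 22.8
eef_pos: [0.4207, -0.025, 0.1125]
eef_rot: [-0.001, 0.41, 0.912, -0.0]
wrist_force: [0.3, -0.4, -2.6]
grip_width: 0.286
grip_force: 88.8
```

Request:
carry_out:
  increments:
    - [0,0,0,0,0,0,-0.97]
    - [0,0,0,0,0,0,-0.97]
    - [0,0,0,0,0,0,-0.97]
    - [0,0,0,0,0,0,-0.97]
    - [0,0,0,0,0,0,-0.97]
    - [0,0,0,0,0,0,-0.97]
    - [0,0,0,0,0,0,-0.97]
    - [0,0,0,0,0,0,-0.97]
    - [0,0,0,0,0,0,-0.97]
    - [0,0,0,0,0,0,-0.97]

```text
t: 23.8
eef_pos: [0.4208, -0.025, 0.1125]
eef_rot: [-0.001, 0.083, 0.997, 0.0]
wrist_force: [0.3, -0.3, -2.2]
grip_width: 0.285
grip_force: 88.8
```

Request:
carry_out:
  increments:
    - [0,0,0,0,0,0,-0.97]
    - [0,0,0,0,0,0,-0.97]
    - [0,0,0,0,0,0,-0.97]
    - [0,0,0,0,0,0,-0.97]
    - [0,0,0,0,0,0,0]

```text
t: 24.3
eef_pos: [0.4208, -0.025, 0.1126]
eef_rot: [-0.001, -0.051, 0.999, 0.0]
wrist_force: [1.0, -0.3, -2.6]
grip_width: 0.287
grip_force: 88.8
```

Request:
carry_out:
  increments:
    - [0,-0.95,0.7,0,0,0,0]
    - [0,-0.95,0.7,0,0,0,0]
    - [0,-0.95,0.7,0,0,0,0]
    - [0,-0.95,0.7,0,0,0,0]
    - [0,-0.95,0.7,0,0,0,0]
    - [0,-0.95,0.7,0,0,0,0]
    - [0,-0.95,0.7,0,0,0,0]
    - [0,-0.95,0.7,0,0,0,0]
    - [0,-0.95,0.7,0,0,0,0]
    - [0,-0.95,0.7,0,0,0,0]

```text
t: 25.3
eef_pos: [0.5963, 0.1341, 0.1123]
eef_rot: [-0.001, -0.05, 0.999, -0.0]
wrist_force: [0.2, -0.2, -2.4]
grip_width: 0.29
grip_force: 88.9
```

Request:
carry_out:
  increments:
    - [0,0,0,0.8,0,0,0]
    - [0,0,0,0.8,0,0,0]
    - [0,0,0,0.8,0,0,0]
    - [0,0,0,0,0,0,0]
    - [0,0,0,0,0,0,0]
    - [0,0,0,0,0,0,0]
    - [0,0,0,0,0,0,0]

```text
t: 26.0
eef_pos: [0.5966, 0.1334, 0.0663]
eef_rot: [0.001, -0.05, 0.999, 0.0]
wrist_force: [0.2, 0.0, -3.3]
grip_width: 0.291
grip_force: 88.9
```

```bash
python3 - <<'E'
from go import *
rel(594.8,135.3,55,96.1); print(r.state()['wrist_force'])
d=snap('top'); C=cloud(d); M=masks(d)
print(rects(d,M['orange'],.088,zr=(.08,.13),C=C)); print(rects(d,M['orange'],.052,C=C)); save(d,'top3.png')
print(rects(d,M['gray'],.012,zr=(.006,.03),C=C,amin=1000))
E
```

```text
tooly yaw 95.8 turn units -0.08; pos [596.6 133.4  66.3] | shift units after turn [0.08 0.1  0.56] before [0.08 0.1  0.56]
[ 0.19922462  0.00460796 -3.33634884]
[]
[(538.8, 142.7, 20.6, 20.5, -89.0, [222.0, 240.0], 56.5)]
[(610.7, -13.5, 246.8, 149.2, -83.9, [291.0, 210.0], 12.5)]
```

View pics/top3.png

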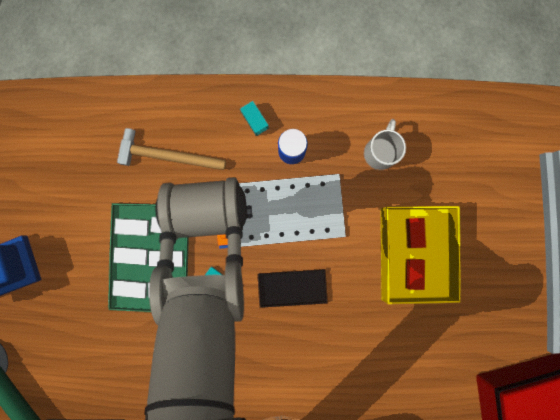

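Request:
carry_out:
  increments:
    - [0,0.05,0.1,0.3,0,0,-0.08]
    - [0,0,0,0.3,0,0,0]
    - [0,0,0,0,0,0,0]
    - [0,0,0,0,0,0,0]

```text
t: 26.45
eef_pos: [0.5947, 0.1355, 0.0532]
eef_rot: [-0.0, -0.053, 0.999, 0.0]
wrist_force: [-0.4, 0.9, -1.1]
grip_width: 0.285
grip_force: 89.4
```

Request:
carry_out:
  increments:
    - [0,0,0,0.1,0,0,0]
    - [0,0,0,0.1,0,0,0]
    - [0,0,0,0,0,0,0]
    - [0,0,0,0,0,0,0]

```text
t: 26.85
eef_pos: [0.5949, 0.1355, 0.0502]
eef_rot: [0.0, -0.053, 0.999, 0.0]
wrist_force: [-2.6, 1.1, 5.7]
grip_width: 0.285
grip_force: 90.3
```

```bash
python3 - <<'E'
from go import *
for i in range(3):
  s=r.state(); print(s['wrist_force'],s['eef_pos'],s['moment']); r.snapshot('wrist')
E
```

```text
[-2.61108285  1.08608566  5.7002663 ] [0.59491733 0.13546677 0.05015226] [-0.00358481  0.57739649 -0.01699974]
[-1.73362277  1.66977133  6.53610672] [0.59491133 0.13546961 0.0501753 ] [-0.04484814  0.56065193 -0.04667928]
[-3.01182628  0.61494588  6.05877435] [0.59493801 0.13544361 0.05017709] [-0.00339796  0.54580813 -0.03678609]
```

Request:
carry_out:
  increments:
    - [0,0,0,0.09,0,0,0]
    - [0,0,0,0,0,0,0]
    - [0,0,0,0,0,0,0]

```text
t: 27.3
eef_pos: [0.595, 0.1355, 0.0488]
eef_rot: [0.0, -0.054, 0.999, 0.0]
wrist_force: [-3.9, 0.4, 10.0]
grip_width: 0.286
grip_force: 90.7
```

```bash
python3 - <<'E'
from go import *
for i in range(4):
  s=r.state(); print(s['wrist_force'],s['eef_pos'],s['moment']); r.snapshot('wrist')
rel(621.1,-111.5,48.5)
E
```

```text
[-3.92890164  0.42774187 10.02431204] [0.5949573  0.13550179 0.04881938] [-0.08522466  0.76553027 -0.04565984]
[-3.69117054  0.93134761 10.23729545] [0.59494981 0.1354817  0.04884339] [-0.02015405  0.80542498 -0.01308606]
[-4.01304076  1.81652662  9.45033702] [0.59493738 0.13550339 0.04884515] [-0.00591774  0.77216643  0.03184921]
[-4.31887777  1.52988562  9.4101131 ] [0.59496521 0.13549059 0.04886561] [-0.05069641  0.71075008  0.04191895]
tooly yaw 96.1 turn units 0.00; pos [595.  135.5  48.9] | shift units after turn [  0.02 -12.42   0.02] before [  0.02 -12.42   0.02]
```

Request:
carry_out:
  increments:
    - [0,0,-0.1,0,0,0,0]
    - [0,0,-0.2,0,0,0,0]
    - [0,0,-0.3,0,0,0,0]
    - [0,0,-0.4,0,0,0,0]
    - [0,0,-0.4,0,0,0,0]

```text
t: 28.0
eef_pos: [0.5993, 0.1086, 0.0493]
eef_rot: [0.002, -0.054, 0.999, 0.001]
wrist_force: [-0.8, 6.3, 8.9]
grip_width: 0.29
grip_force: 90.5
```

Request:
carry_out:
  increments:
    - [0,0,-0.4,0.02,0,0,0]
    - [0,0,-0.4,0,0,0,0]
    - [0,0,-0.4,0,0,0,0]
    - [0,0,-0.4,0,0,0,0]
    - [0,0,-0.4,0,0,0,0]

```text
t: 28.5
eef_pos: [0.6036, 0.0687, 0.049]
eef_rot: [0.002, -0.053, 0.999, 0.001]
wrist_force: [-0.7, 6.4, 8.9]
grip_width: 0.288
grip_force: 90.5
```

Request:
carry_out:
  increments:
    - [0,0,-0.4,0,0,0,0]
    - [0,0,-0.4,0,0,0,0]
    - [0,0,-0.4,0,0,0,0]

```text
t: 28.8
eef_pos: [0.6062, 0.0448, 0.049]
eef_rot: [0.002, -0.053, 0.999, 0.001]
wrist_force: [-0.0, 6.6, 9.5]
grip_width: 0.287
grip_force: 90.6
```

Request:
carry_out:
  increments:
    - [0,0,-0.4,0.01,0,0,0]
    - [0,0,-0.4,0,0,0,0]
    - [0,0,-0.4,0,0,0,0]
    - [0,0,-0.4,0,0,0,0]
    - [0,0,-0.4,0,0,0,0]
    - [0,0,-0.4,0,0,0,0]

```text
t: 29.4
eef_pos: [0.6112, -0.0029, 0.0488]
eef_rot: [0.002, -0.053, 0.999, 0.001]
wrist_force: [-0.5, 6.1, 10.0]
grip_width: 0.291
grip_force: 90.6
```

Request:
carry_out:
  increments:
    - [0,0,-0.4,0,0,0,0]
    - [0,0,-0.4,0,0,0,0]
    - [0,0,-0.4,0,0,0,0]
    - [0,0,-0.4,0,0,0,0]
    - [0,0,-0.4,0,0,0,0]
    - [0,0,-0.4,0,0,0,0]

```text
t: 30.0
eef_pos: [0.6163, -0.0507, 0.0487]
eef_rot: [0.002, -0.053, 0.999, 0.001]
wrist_force: [-1.3, 6.6, 10.1]
grip_width: 0.286
grip_force: 90.6
```

Request:
carry_out:
  increments:
    - [0,0,-0.4,0,0,0,0]
    - [0,0,-0.4,0,0,0,0]
    - [0,0,-0.4,0,0,0,0]
    - [0,0,-0.4,0,0,0,0]
    - [0,0,-0.4,0,0,0,0]
    - [0,0,-0.4,0,0,0,0]
    - [0,0,-0.3,0,0,0,0]
    - [0,0,-0.15,0,0,0,0]
    - [0,0,0,0,0,0,0]

```text
t: 30.9
eef_pos: [0.6224, -0.108, 0.0488]
eef_rot: [0.002, -0.053, 0.999, 0.0]
wrist_force: [-0.7, 5.5, 9.9]
grip_width: 0.291
grip_force: 90.6
```

```bash
python3 - <<'E'
from go import *
s=r.state(); print(s['wrist_force'],s['eef_pos'])
rel(621.1,-111.5,48.5)
E
```

```text
[-0.73112589  5.51661075  9.88482915] [ 0.62235838 -0.10800652  0.04875681]
tooly yaw 96.1 turn units 0.00; pos [ 622.4 -108.    48.8] | shift units after turn [ 0.08 -0.17  0.01] before [ 0.08 -0.17  0.01]
```

Request:
carry_out:
  increments:
    - [0,0,-0.15,0,0,0,0]
    - [0,0,-0.05,0,0,0,0]
    - [0,0,0,-0.3,0,0,0]
    - [0,0,0,-0.8,0,0,0]
    - [0,0,0,-1,0,0,0]
    - [0,0,0,-1,0,0,0]
    - [0,0,0,0,0,0,0]
    - [0,0,0,0,0,0,0]

```text
t: 31.7
eef_pos: [0.6212, -0.1124, 0.1083]
eef_rot: [-0.0, -0.053, 0.999, -0.0]
wrist_force: [-0.8, -0.2, -2.5]
grip_width: 0.289
grip_force: 89.0
```

```bash
python3 - <<'E'
from go import *
d=snap('top'); C=cloud(d); M=masks(d)
print(rects(d,M['black'],.014,zr=(-.01,.03),C=C,amin=300))
print(r.state()['wrist_force'])
rel(421.8,-25.2,112,2.7)
E
```

```text
[(424.1, 14.7, 84.0, 77.2, -85.7, [277.0, 290.0], 5.9)]
[-0.04913831  0.28656091 -3.55563657]
tooly yaw 96.1 turn units 23.36; pos [ 620.7 -112.2  107.5] | shift units after turn [ 4.81 -9.73 -0.2 ] before [ 9.43  5.38 -0.2 ]
```

Request:
carry_out:
  increments:
    - [0,0.95,0.54,0,0,0,0]
    - [0,0.95,0.54,0,0,0,0]
    - [0,0.95,0.54,0,0,0,0]
    - [0,0.95,0.54,0,0,0,0]
    - [0,0.95,0.54,0,0,0,0]
    - [0,0.95,0.54,0,0,0,0]
    - [0,0.95,0.54,0,0,0,0]
    - [0,0.95,0.54,0,0,0,0]
    - [0,0.95,0.54,0,0,0,0]
    - [0,0.95,0.54,0,0,0,0]

```text
t: 32.75
eef_pos: [0.4194, -0.0247, 0.1078]
eef_rot: [-0.001, -0.053, 0.999, 0.0]
wrist_force: [0.1, 0.2, -2.5]
grip_width: 0.296
grip_force: 89.0
```

Request:
carry_out:
  increments:
    - [0,0,0,0,0,0,0.97]
    - [0,0,0,0,0,0,0.97]
    - [0,0,0,0,0,0,0.97]
    - [0,0,0,0,0,0,0.97]
    - [0,0,0,0,0,0,0.97]
    - [0,0,0,0,0,0,0.97]
    - [0,0,0,0,0,0,0.97]
    - [0,0,0,0,0,0,0.97]
    - [0,0,0,0,0,0,0.97]
    - [0,0,0,0,0,0,0.97]

```text
t: 33.75
eef_pos: [0.4202, -0.025, 0.1078]
eef_rot: [-0.001, 0.283, 0.959, -0.0]
wrist_force: [0.1, -0.8, -2.2]
grip_width: 0.286
grip_force: 88.9
```

Request:
carry_out:
  increments:
    - [0,0,0,0,0,0,0.97]
    - [0,0,0,0,0,0,0.97]
    - [0,0,0,0,0,0,0.97]
    - [0,0,0,0,0,0,0.97]
    - [0,0,0,0,0,0,0.97]
    - [0,0,0,0,0,0,0.97]
    - [0,0,0,0,0,0,0.97]
    - [0,0,0,0,0,0,0.97]
    - [0,0,0,0,0,0,0.97]
    - [0,0,0,0,0,0,0.97]

```text
t: 34.75
eef_pos: [0.4202, -0.025, 0.1078]
eef_rot: [-0.001, 0.585, 0.811, -0.0]
wrist_force: [-0.4, 0.2, -3.9]
grip_width: 0.291
grip_force: 88.9
```

Request:
carry_out:
  increments:
    - [0,0,0,0,0,0,0.97]
    - [0,0,0,0,0,0,0.97]
    - [0,0,0,0,0,0,0.97]
    - [0,0,0,0,0,0,0.97]
    - [0,0,0,0,0,0,0]
    - [0,0,0,0,0,0,0]

```text
t: 35.35
eef_pos: [0.4205, -0.0251, 0.1082]
eef_rot: [-0.001, 0.688, 0.726, -0.0]
wrist_force: [0.4, 0.1, -2.8]
grip_width: 0.288
grip_force: 88.9
```

```bash
python3 - <<'E'
from go import *
d=snap('top'); save(d,'top4.png')
print(r.state()['wrist_force'])
rel(421.8,-25.2,44,2.7)
d=snap('scene'); save(d,'s2.png')
E
```

```text
[ 0.05215115 -0.11183624 -3.05183996]
tooly yaw 3.1 turn units 0.10; pos [420.7 -25.1 108.4] | shift units after turn [-0.01  0.06  3.22] before [-0.01  0.06  3.22]
```

View pics/s2.png

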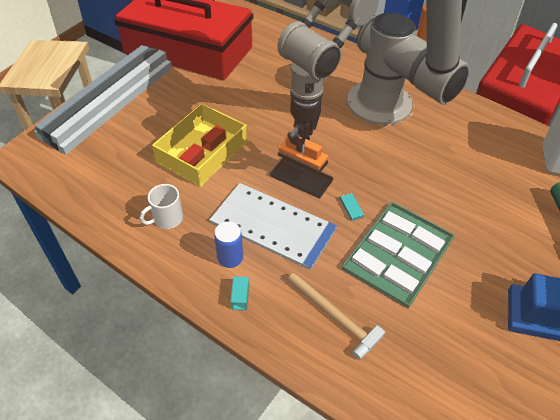

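The block at (303,152) is back above its tray at (301,178). I'll lower and release it.

Request:
carry_out:
  increments:
    - [0,0,0.06,0.6,0,0,0.1]
    - [0,0,0,0.6,0,0,0]
    - [0,0,0,0.6,0,0,0]
    - [0,0,0,0.6,0,0,0]
    - [0,0,0,0.4,0,0,0]
    - [0,0,0,0.3,0,0,0]
    - [0,0,0,0.1,0,0,0]
    - [0,0,0,0,0,0,0]

```text
t: 36.25
eef_pos: [0.4221, -0.0251, 0.0449]
eef_rot: [-0.0, 0.691, 0.723, -0.0]
wrist_force: [-1.4, 0.4, -0.8]
grip_width: 0.284
grip_force: 89.4
```

Request:
carry_out:
  increments:
    - [1,0,0,0,0,0,0]
    - [1,0,0,0,0,0,0]
    - [1,0,0,0,0,0,0]
    - [1,0,0,0,0,0,0]
    - [1,0,0,0,0,0,0]
    - [1,0,0,-1,0,0,0]
    - [1,0,0,-1,0,0,0]
    - [1,0,0,-1,0,0,0]
    - [1,0,0,-1,0,0,0]

```text
t: 37.15
eef_pos: [0.4221, -0.0251, 0.1257]
eef_rot: [-0.0, 0.691, 0.723, 0.0]
wrist_force: [0.3, 0.5, 0.6]
grip_width: 1.001
grip_force: 0.0
```

```bash
cat > bl.py <<'E'
from go import *
def blanks(ret=False):
    d=snap('top'); C=cloud(d); M=masks(d)
    print('block',rects(d,M['orange'],.037,C=C))
    for o in rects(d,M['white'],.018,zr=(.005,.035),C=C): print('white',o)
    return d
E
python3 - <<'E'
from bl import *
save(blanks(),'top5.png')
rel(568.5,278.2,125,-4.7)
E
```

```text
block [(421.9, -70.4, 44.0, 36.8, 0.8, [316.0, 290.0], 71.9), (431.4, 15.9, 49.1, 20.8, -85.3, [277.0, 287.0], 36.5)]
white (415.8, 281.6, 75.6, 33.2, -88.3, [166.0, 291.0], 19.2)
white (415.2, 369.9, 75.7, 32.9, 85.8, [130.0, 290.0], 22.8)
white (490.5, 281.6, 77.7, 30.9, -88.7, [166.0, 259.0], 14.4)
white (494.8, 369.0, 77.2, 34.0, 85.9, [130.0, 257.0], 20.3)
white (564.3, 367.2, 77.0, 32.8, 87.9, [132.0, 228.0], 17.0)
white (569.1, 278.2, 76.1, 33.0, 85.3, [168.0, 226.0], 18.9)
tooly yaw 2.6 turn units 1.83; pos [423.8 -25.4 128.4] | shift units after turn [15.72  5.97  0.19] before [14.83  7.92  0.19]
```

Request:
carry_out:
  increments:
    - [0.65,0,0,0,0,0,0.92]
    - [0.65,0,0,0,0,0,0.92]
    - [0.65,0.98,0.37,0,0,0,0]
    - [0.65,0.98,0.37,0,0,0,0]
    - [0.65,0.98,0.37,0,0,0,0]
    - [0.65,0.98,0.37,0,0,0,0]
    - [0.65,0.98,0.37,0,0,0,0]
    - [0.65,0.98,0.37,0,0,0,0]
    - [0.65,0.98,0.37,0,0,0,0]
    - [0.65,0.98,0.37,0,0,0,0]

```text
t: 38.2
eef_pos: [0.4943, 0.1271, 0.1244]
eef_rot: [-0.0, 0.736, 0.677, -0.0]
wrist_force: [0.5, 0.7, -0.7]
grip_width: 0.653
grip_force: 0.0
```

Request:
carry_out:
  increments:
    - [0.65,0.98,0.37,0,0,0,0]
    - [0.65,0.98,0.37,0,0,0,0]
    - [0.65,0.98,0.37,0,0,0,0]
    - [0.65,0.98,0.37,0,0,0,0]
    - [0.65,0.98,0.37,0,0,0,0]
    - [0.65,0.98,0.37,0,0,0,0]
    - [0.65,0.98,0.37,0,0,0,0]
    - [0.65,0.98,0.37,0,0,0,0]
    - [0.65,0,0,0,0,0,0]
    - [0.65,0,0,0,0,0,0]

```text
t: 39.2
eef_pos: [0.5656, 0.2774, 0.1241]
eef_rot: [-0.0, 0.736, 0.677, -0.001]
wrist_force: [0.4, -0.1, -0.6]
grip_width: 0.651
grip_force: 0.0
```

```bash
python3 - <<'E'
from bl import *
rel(569,278.2,6,-4.7)
d=snap('wrist'); C=cloud(d); M=masks(d); save(d,'w2.png')
for o in rects(d,M['white'],.018,C=C,amin=300): print('white',o)
d=snap('top'); C=cloud(d); M=masks(d)
print('block',rects(d,M['orange'],.037,C=C))
E
```

```text
tooly yaw -4.7 turn units -0.00; pos [565.6 277.4 124.1] | shift units after turn [0.06 0.17 5.9 ] before [0.06 0.17 5.9 ]
white (419.2, 281.7, 78.6, 34.5, -89.0, [102.0, 212.0], 17.2)
white (494.0, 281.0, 78.6, 34.6, -89.7, [190.0, 206.0], 17.2)
white (571.9, 278.1, 78.1, 34.6, 85.4, [284.0, 202.0], 17.4)
white (419.0, 368.6, 78.3, 34.4, 86.6, [76.0, 104.0], 17.6)
white (498.4, 368.0, 78.4, 34.6, 87.0, [178.0, 95.0], 17.5)
white (567.4, 366.7, 78.4, 34.7, 88.0, [269.0, 88.0], 16.5)
block [(419.8, -24.5, 128.7, 49.1, -87.8, [295.0, 293.0], 70.7)]
```

View pics/w2.png

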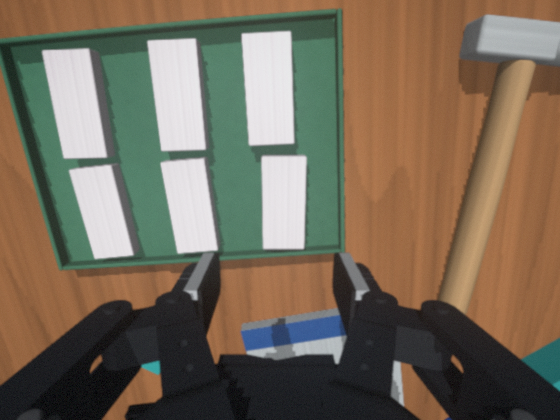

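The wrist view shows six white blanks, with the target at (284,202) between the fingertips, and the tray wall at column 343. I'll narrow the opening to clear the wall and descend.

Request:
carry_out:
  increments:
    - [0.55,0.04,0.24,0,0,0,0]
    - [0.55,0,0,1,0,0,0]
    - [0.55,0,0,1,0,0,0]
    - [0.55,0,0,1,0,0,0]
    - [0.55,0,0,1,0,0,0]
    - [0.55,0,0,0.7,0,0,0]
    - [0.55,0,0,0.6,0,0,0]
    - [0.55,0,0,0.4,0,0,0]
    - [0.55,0,0,0.2,0,0,0]
    - [0.55,0,0,0,0,0,0]

```text
t: 40.3
eef_pos: [0.571, 0.278, 0.0067]
eef_rot: [-0.0, 0.736, 0.677, -0.0]
wrist_force: [0.2, 0.2, -0.1]
grip_width: 0.551
grip_force: 0.0
```

Request:
carry_out:
  increments:
    - [0,0,0,0,0,0,0]
    - [0,0,0,0,0,0,0]
    - [0,0,0,0,0,0,0]
    - [0,0,0,0,0,0,0]
    - [0,0,0,0,0,0,0]
    - [0,0,0,0,0,0,0]
  newtons: 60

```text
t: 40.9
eef_pos: [0.5716, 0.2782, 0.0078]
eef_rot: [0.0, 0.736, 0.677, 0.001]
wrist_force: [-0.2, -0.5, 5.3]
grip_width: 0.399
grip_force: 61.3
```

Request:
carry_out:
  increments:
    - [0,0,0,-0.3,0,0,0]
    - [0,0,0,-0.7,0,0,0]
    - [0,0,0,-1,0,0,0]
    - [0,0,0,-1,0,0,0]
    - [0,0,0,0,0,0,0]
    - [0,0,0,0,0,0,0]

```text
t: 41.5
eef_pos: [0.5709, 0.278, 0.0671]
eef_rot: [0.0, 0.736, 0.677, 0.0]
wrist_force: [-1.2, 0.5, -2.9]
grip_width: 0.398
grip_force: 60.4
```

```bash
cat >> bl.py <<'E'
a=np.radians(6.1); ex=np.array([np.cos(a),np.sin(a)]);ey=np.array([-np.sin(a),np.cos(a)]);c=np.array([609,11.5])
def slot(px,py): return c+px*ex+py*ey
E
python3 - <<'E'
from bl import *
s=r.state();print(s['wrist_force'])
p=slot(38,-60); print(p); rel(*p,66,6.1)
E
```

```text
[-1.18304059  0.46878573 -2.92908776]
[653.16068616 -44.12224194]
tooly yaw -4.7 turn units -2.71; pos [570.9 278.   67.1] | shift units after turn [-16.45   2.38   0.05] before [-15.71   5.43   0.05]
```

Request:
carry_out:
  increments:
    - [0,0,0,0,0,0,-0.9]
    - [0,0,0,0,0,0,-0.9]
    - [0,0,0,0,0,0,-0.9]
    - [0,-0.97,0.13,0,0,0,0]
    - [0,-0.97,0.13,0,0,0,0]
    - [0,-0.97,0.13,0,0,0,0]
    - [0,-0.97,0.13,0,0,0,0]
    - [0,-0.97,0.13,0,0,0,0]
    - [0,-0.97,0.13,0,0,0,0]
    - [0,-0.97,0.13,0,0,0,0]

```text
t: 42.5
eef_pos: [0.6025, 0.144, 0.0652]
eef_rot: [-0.001, 0.669, 0.743, -0.001]
wrist_force: [0.6, 0.8, -3.2]
grip_width: 0.4
grip_force: 60.4
```

Request:
carry_out:
  increments:
    - [0,-0.97,0.13,0,0,0,0]
    - [0,-0.97,0.13,0,0,0,0]
    - [0,-0.97,0.13,0,0,0,0]
    - [0,-0.97,0.13,0,0,0,0]
    - [0,-0.97,0.13,0,0,0,0]
    - [0,-0.97,0.13,0,0,0,0]
    - [0,-0.97,0.13,0,0,0,0]
    - [0,-0.97,0.13,0,0,0,0]
    - [0,-0.97,0.13,0,0,0,0]
    - [0,-0.97,0.13,0,0,0,0]

```text
t: 43.5
eef_pos: [0.65, -0.0468, 0.0668]
eef_rot: [-0.0, 0.669, 0.743, 0.0]
wrist_force: [-0.0, 0.6, -3.9]
grip_width: 0.397
grip_force: 60.4
```

Request:
carry_out:
  increments:
    - [0,0,0,0,0,0,0]
    - [0,0,0,0.8,0,0,0]
    - [0,0,0,0.8,0,0,0]
    - [0,0,0,0.4,0,0,0]
    - [0,0,0,0.3,0,0,0]
    - [0,0,0,0.2,0,0,0]
    - [0,0,0,0,0,0,0]

```text
t: 44.2
eef_pos: [0.6497, -0.0452, 0.0167]
eef_rot: [-0.0, 0.669, 0.743, -0.0]
wrist_force: [-0.5, -0.1, -2.6]
grip_width: 0.397
grip_force: 60.3
```

Request:
carry_out:
  increments:
    - [0,0,0,0.05,0,0,0]
    - [0,0,0,0,0,0,0]
    - [0.55,0,0,0,0,0,0]
    - [0.55,0,0,0,0,0,0]
    - [0.55,0,0,0,0,0,0]
    - [0.55,0,0,-1,0,0,0]
    - [0.55,0,0,-1,0,0,0]
    - [0.55,0,0,-1,0,0,0]
    - [0.55,0,0,0,0,0,0]

```text
t: 45.1
eef_pos: [0.6518, -0.0456, 0.0793]
eef_rot: [0.003, 0.669, 0.743, 0.002]
wrist_force: [-0.0, 0.7, 0.2]
grip_width: 0.553
grip_force: 0.0
```

```bash
python3 - <<'E'
from bl import *
d=blanks(); save(d,'top6.png')
rel(492.5,281.3,76,0.8)
E
```

```text
block []
white (415.8, 281.6, 75.7, 33.3, -88.2, [166.0, 291.0], 20.1)
white (415.0, 369.3, 76.7, 34.5, 84.5, [130.0, 290.0], 16.4)
white (490.5, 281.6, 77.7, 30.9, -88.7, [166.0, 260.0], 17.8)
white (495.0, 369.0, 77.2, 34.4, 86.4, [130.0, 257.0], 18.8)
white (564.4, 367.4, 77.5, 33.1, 88.0, [132.0, 228.0], 18.8)
tooly yaw 6.1 turn units 1.31; pos [650.7 -45.4  77.4] | shift units after turn [16.45 -7.68  0.03] before [17.08 -6.15  0.03]
```

Request:
carry_out:
  increments:
    - [0.55,0,0,0,0,0,0.65]
    - [0.55,0,0,0,0,0,0.65]
    - [0.55,0.97,-0.45,0,0,0,0]
    - [0.55,0.97,-0.45,0,0,0,0]
    - [0.55,0.97,-0.45,0,0,0,0]
    - [0.55,0.97,-0.45,0,0,0,0]
    - [0.55,0.97,-0.45,0,0,0,0]
    - [0.55,0.97,-0.45,0,0,0,0]
    - [0.55,0.97,-0.45,0,0,0,0]
    - [0.55,0.97,-0.45,0,0,0,0]

```text
t: 46.15
eef_pos: [0.5744, 0.1103, 0.0756]
eef_rot: [-0.0, 0.702, 0.712, -0.0]
wrist_force: [-0.2, 0.6, -1.0]
grip_width: 0.549
grip_force: 0.0
```

Request:
carry_out:
  increments:
    - [0.55,0.97,-0.45,0,0,0,0]
    - [0.55,0.97,-0.45,0,0,0,0]
    - [0.55,0.97,-0.45,0,0,0,0]
    - [0.55,0.97,-0.45,0,0,0,0]
    - [0.55,0.97,-0.45,0,0,0,0]
    - [0.55,0.97,-0.45,0,0,0,0]
    - [0.55,0.97,-0.45,0,0,0,0]
    - [0.55,0.97,-0.45,0,0,0,0]
    - [0.55,0.97,-0.45,0,0,0,0]
    - [0.55,0,0,0,0,0,0]

```text
t: 47.15
eef_pos: [0.49, 0.2846, 0.0756]
eef_rot: [-0.0, 0.701, 0.713, -0.0]
wrist_force: [0.2, -0.3, 0.2]
grip_width: 0.548
grip_force: 0.0
```

```bash
python3 - <<'E'
from bl import *
d=blanks()
d=snap('wrist'); C=cloud(d); M=masks(d)
for o in rects(d,M['white'],.018,C=C,amin=300): print('wrist',o)
rel(492.5,281.3,6.5,0.8)
E
```

```text
block [(419.7, -24.4, 128.5, 48.9, -87.8, [295.0, 293.0], 71.0)]
white (415.9, 276.8, 66.0, 33.3, -88.2, [169.0, 292.0], 19.9)
white (490.7, 271.8, 58.1, 30.8, -88.7, [171.0, 260.0], 16.9)
white (564.8, 367.8, 77.0, 31.2, -89.0, [131.0, 227.0], 16.1)
white (647.5, -45.0, 80.0, 35.0, -83.5, [305.0, 195.0], 27.3)
wrist (493.8, 281.4, 78.7, 34.6, -89.8, [281.0, 225.0], 16.4)
wrist (419.1, 282.2, 78.5, 34.5, -88.9, [170.0, 220.0], 16.9)
wrist (567.2, 366.9, 78.2, 34.5, 88.0, [406.0, 94.0], 16.9)
wrist (498.1, 368.1, 78.4, 34.6, 87.1, [292.0, 89.0], 16.8)
wrist (419.0, 368.8, 78.2, 34.2, 86.6, [161.0, 85.0], 16.9)
tooly yaw 0.9 turn units 0.04; pos [491.3 282.6  75.7] | shift units after turn [-0.07  0.06  3.46] before [-0.07  0.06  3.46]
```

Request:
carry_out:
  increments:
    - [0.55,-0.07,0.1,0,0,0,0.1]
    - [0.55,0,0,0.8,0,0,0]
    - [0.55,0,0,0.8,0,0,0]
    - [0.55,0,0,0.8,0,0,0]
    - [0.55,0,0,0.5,0,0,0]
    - [0.55,0,0,0.35,0,0,0]
    - [0.55,0,0,0.2,0,0,0]
    - [0.55,0,0,0,0,0,0]

```text
t: 48.05
eef_pos: [0.494, 0.2806, 0.0067]
eef_rot: [-0.0, 0.704, 0.71, -0.0]
wrist_force: [-0.3, -0.8, 0.7]
grip_width: 0.549
grip_force: 0.0
```

Request:
carry_out:
  increments:
    - [0,0,0,0,0,0,0]
    - [0,0,0,0,0,0,0]
    - [0,0,0,0,0,0,0]
    - [0,0,0,0,0,0,0]
    - [0,0,0,0,0,0,0]
    - [0,0,0,0,0,0,0]

```text
t: 48.65
eef_pos: [0.4944, 0.281, 0.0077]
eef_rot: [0.0, 0.704, 0.71, 0.001]
wrist_force: [-1.1, -0.9, 6.1]
grip_width: 0.398
grip_force: 60.9
```

Request:
carry_out:
  increments:
    - [0,0,0,-0.3,0,0,0]
    - [0,0,0,-0.7,0,0,0]
    - [0,0,0,-1,0,0,0]
    - [0,0,0,-1,0,0,0]
    - [0,0,0,0,0,0,0]
    - [0,0,0,0,0,0,0]

```text
t: 49.25
eef_pos: [0.4938, 0.2809, 0.0671]
eef_rot: [0.0, 0.704, 0.71, 0.0]
wrist_force: [0.5, 0.4, -3.1]
grip_width: 0.404
grip_force: 60.3
```

```bash
python3 - <<'E'
from bl import *
p=slot(-34,-60); print(p); rel(*p,66,6.1)
E
```

```text
[581.56835418 -51.77325507]
tooly yaw 0.5 turn units -1.41; pos [493.8 280.9  67.1] | shift units after turn [-17.     2.6    0.05] before [-16.67   4.26   0.05]
```

Request:
carry_out:
  increments:
    - [0,0,0,0,0,0,-0.7]
    - [0,0,0,0,0,0,-0.7]
    - [0,-0.94,0.14,0,0,0,0]
    - [0,-0.94,0.14,0,0,0,0]
    - [0,-0.94,0.14,0,0,0,0]
    - [0,-0.94,0.14,0,0,0,0]
    - [0,-0.94,0.14,0,0,0,0]
    - [0,-0.94,0.14,0,0,0,0]
    - [0,-0.94,0.14,0,0,0,0]
    - [0,-0.94,0.14,0,0,0,0]

```text
t: 50.25
eef_pos: [0.5312, 0.1328, 0.0655]
eef_rot: [-0.001, 0.669, 0.743, -0.001]
wrist_force: [0.8, 0.2, -3.1]
grip_width: 0.402
grip_force: 60.2
```

Request:
carry_out:
  increments:
    - [0,-0.94,0.14,0,0,0,0]
    - [0,-0.94,0.14,0,0,0,0]
    - [0,-0.94,0.14,0,0,0,0]
    - [0,-0.94,0.14,0,0,0,0]
    - [0,-0.94,0.14,0,0,0,0]
    - [0,-0.94,0.14,0,0,0,0]
    - [0,-0.94,0.14,0,0,0,0]
    - [0,-0.94,0.14,0,0,0,0]
    - [0,-0.94,0.14,0,0,0,0]
    - [0,-0.94,0.14,0,0,0,0]

```text
t: 51.25
eef_pos: [0.579, -0.051, 0.0655]
eef_rot: [-0.001, 0.669, 0.743, -0.001]
wrist_force: [-1.1, -0.4, -2.7]
grip_width: 0.399
grip_force: 60.2
```

Request:
carry_out:
  increments:
    - [0,0,0,0,0,0,0]
    - [0,0,0,0.8,0,0,0]
    - [0,0,0,0.8,0,0,0]
    - [0,0,0,0.4,0,0,0]
    - [0,0,0,0.3,0,0,0]
    - [0,0,0,0.2,0,0,0]
    - [0,0,0,0.04,0,0,0]
    - [0,0,0,0,0,0,0]

```text
t: 52.05
eef_pos: [0.5799, -0.0503, 0.0164]
eef_rot: [0.0, 0.669, 0.743, 0.0]
wrist_force: [0.1, -0.4, -2.3]
grip_width: 0.402
grip_force: 60.2
```

Request:
carry_out:
  increments:
    - [0.55,0,0,0,0,0,0]
    - [0.55,0,0,0,0,0,0]
    - [0.55,0,0,0,0,0,0]
    - [0.55,0,0,-1,0,0,0]
    - [0.55,0,0,-1,0,0,0]
    - [0.55,0,0,-1,0,0,0]
    - [0.55,0,0,0,0,0,0]

```text
t: 52.75
eef_pos: [0.5816, -0.0508, 0.0792]
eef_rot: [0.003, 0.669, 0.743, 0.002]
wrist_force: [-0.2, 0.0, 0.3]
grip_width: 0.548
grip_force: 0.0
```

```bash
python3 - <<'E'
from bl import *
d=blanks(); save(d,'top7.png')
rel(418,281.6,76,1.3)
E
```

```text
block [(435.5, -46.0, 80.6, 20.7, -89.4, [306.0, 285.0], 35.4)]
white (415.8, 281.6, 75.7, 33.3, -88.2, [165.0, 291.0], 20.0)
white (414.9, 369.1, 78.1, 34.3, 85.0, [130.0, 290.0], 16.3)
white (495.1, 369.0, 77.4, 34.8, 87.4, [131.0, 257.0], 19.3)
white (564.4, 367.3, 77.6, 33.0, 88.1, [132.0, 228.0], 17.5)
tooly yaw 6.1 turn units 1.19; pos [580.7 -50.6  77.5] | shift units after turn [16.79 -7.76  0.04] before [17.37 -6.34  0.04]
```

Request:
carry_out:
  increments:
    - [0.55,0,0,0,0,0,0.6]
    - [0.55,0,0,0,0,0,0.6]
    - [0.55,0.93,-0.43,0,0,0,0]
    - [0.55,0.93,-0.43,0,0,0,0]
    - [0.55,0.93,-0.43,0,0,0,0]
    - [0.55,0.93,-0.43,0,0,0,0]
    - [0.55,0.93,-0.43,0,0,0,0]
    - [0.55,0.93,-0.43,0,0,0,0]
    - [0.55,0.93,-0.43,0,0,0,0]
    - [0.55,0.93,-0.43,0,0,0,0]

```text
t: 53.8
eef_pos: [0.5062, 0.0983, 0.0755]
eef_rot: [-0.0, 0.699, 0.715, -0.0]
wrist_force: [0.1, 0.4, 0.2]
grip_width: 0.553
grip_force: 0.0
```

Request:
carry_out:
  increments:
    - [0.55,0.93,-0.43,0,0,0,0]
    - [0.55,0.93,-0.43,0,0,0,0]
    - [0.55,0.93,-0.43,0,0,0,0]
    - [0.55,0.93,-0.43,0,0,0,0]
    - [0.55,0.93,-0.43,0,0,0,0]
    - [0.55,0.93,-0.43,0,0,0,0]
    - [0.55,0.93,-0.43,0,0,0,0]
    - [0.55,0.93,-0.43,0,0,0,0]
    - [0.55,0.93,-0.43,0,0,0,0]
    - [0.55,0.93,-0.43,0,0,0,0]

```text
t: 54.8
eef_pos: [0.4161, 0.2819, 0.0755]
eef_rot: [-0.0, 0.699, 0.715, -0.001]
wrist_force: [0.2, 0.3, -0.4]
grip_width: 0.546
grip_force: 0.0
```

```bash
python3 - <<'E'
from bl import *
d=blanks()
d=snap('wrist'); C=cloud(d); M=masks(d)
for o in rects(d,M['white'],.018,C=C,amin=300): print('wrist',o)
rel(418.5,281.8,6.5,1.1)
E
```

```text
block [(418.9, -25.2, 127.0, 47.0, -87.7, [295.0, 294.0], 68.9)]
white (416.1, 269.4, 51.2, 33.3, -88.4, [171.0, 291.0], 15.2)
white (495.0, 368.9, 77.2, 34.6, 87.2, [130.0, 257.0], 19.3)
white (564.4, 367.4, 77.5, 33.1, 88.0, [132.0, 228.0], 15.9)
white (575.6, -49.3, 79.9, 37.6, -84.3, [306.0, 225.0], 24.8)
white (647.5, -45.1, 79.7, 35.0, -83.5, [305.0, 195.0], 24.4)
wrist (418.6, 282.1, 78.8, 34.7, -88.8, [283.0, 225.0], 17.0)
wrist (566.6, 367.0, 78.2, 34.6, 88.0, [526.0, 102.0], 18.1)
wrist (497.6, 368.2, 78.5, 34.8, 87.1, [417.0, 93.0], 17.0)
wrist (418.4, 368.9, 78.5, 34.8, 86.6, [287.0, 88.0], 16.9)
tooly yaw 1.4 turn units 0.08; pos [415.6 282.7  75.6] | shift units after turn [-0.05  0.15  3.45] before [-0.05  0.15  3.45]
```

Both placed blanks lie on the plate as intended. Now I'll pick the third.

Request:
carry_out:
  increments:
    - [0.55,-0.03,0.12,0,0,0,0.08]
    - [0.55,0,0,0.8,0,0,0]
    - [0.55,0,0,0.8,0,0,0]
    - [0.55,0,0,0.8,0,0,0]
    - [0.55,0,0,0.5,0,0,0]
    - [0.55,0,0,0.35,0,0,0]
    - [0.55,0,0,0.2,0,0,0]
    - [0.55,0,0,0,0,0,0]

```text
t: 55.7
eef_pos: [0.4201, 0.2802, 0.0069]
eef_rot: [-0.0, 0.701, 0.713, -0.0]
wrist_force: [-0.3, 0.4, -0.0]
grip_width: 0.551
grip_force: 0.0
```

Request:
carry_out:
  increments:
    - [0,0,0,0,0,0,0]
    - [0,0,0,0,0,0,0]
    - [0,0,0,0,0,0,0]
    - [0,0,0,0,0,0,0]
    - [0,0,0,0,0,0,0]
    - [0,0,0,0,0,0,0]

```text
t: 56.3
eef_pos: [0.4203, 0.2806, 0.0078]
eef_rot: [0.0, 0.701, 0.713, 0.001]
wrist_force: [-0.0, -0.4, 6.8]
grip_width: 0.399
grip_force: 60.8
```

Request:
carry_out:
  increments:
    - [0,0,0,-0.3,0,0,0]
    - [0,0,0,-0.7,0,0,0]
    - [0,0,0,-1,0,0,0]
    - [0,0,0,-1,0,0,0]
    - [0,0,0,0,0,0,0]
    - [0,0,0,0,0,0,0]

```text
t: 56.9
eef_pos: [0.4198, 0.2804, 0.0669]
eef_rot: [0.0, 0.701, 0.713, 0.0]
wrist_force: [0.7, 0.2, -2.8]
grip_width: 0.4
grip_force: 60.4
```

```bash
python3 - <<'E'
from bl import *
p=slot(-34,60); print(p); rel(*p,66,6.1)
E
```

```text
[568.81666562  67.54729822]
tooly yaw 0.9 turn units -1.29; pos [419.8 280.4  66.9] | shift units after turn [-11.37   6.28   0.04] before [-10.76   7.27   0.04]
```

Request:
carry_out:
  increments:
    - [0,0,0,0,0,0,-0.65]
    - [0,0,0,0,0,0,-0.65]
    - [0,-0.95,0.52,0,0,0,0]
    - [0,-0.95,0.52,0,0,0,0]
    - [0,-0.95,0.52,0,0,0,0]
    - [0,-0.95,0.52,0,0,0,0]
    - [0,-0.95,0.52,0,0,0,0]
    - [0,-0.95,0.52,0,0,0,0]
    - [0,-0.95,0.52,0,0,0,0]
    - [0,-0.95,0.52,0,0,0,0]

```text
t: 57.9
eef_pos: [0.5184, 0.1373, 0.0654]
eef_rot: [-0.001, 0.668, 0.744, -0.001]
wrist_force: [0.6, -0.2, -1.9]
grip_width: 0.397
grip_force: 60.3
```

Request:
carry_out:
  increments:
    - [0,-0.95,0.52,0,0,0,0]
    - [0,-0.95,0.52,0,0,0,0]
    - [0,-0.95,0.52,0,0,0,0]
    - [0,-0.95,0.52,0,0,0,0]
    - [0,0,0,0,0,0,0]
    - [0,0,0,0,0,0,0]

```text
t: 58.5
eef_pos: [0.5675, 0.0669, 0.0655]
eef_rot: [-0.001, 0.669, 0.744, -0.001]
wrist_force: [0.1, 0.5, -3.2]
grip_width: 0.398
grip_force: 60.4
```

Request:
carry_out:
  increments:
    - [0,0,0,0.8,0,0,0]
    - [0,0,0,0.8,0,0,0]
    - [0,0,0,0.4,0,0,0]
    - [0,0,0,0.3,0,0,0]
    - [0,0,0,0.2,0,0,0]
    - [0,0,0,0.04,0,0,0]
    - [0,0,0,0,0,0,0]

```text
t: 59.2
eef_pos: [0.5687, 0.0672, 0.0166]
eef_rot: [0.0, 0.668, 0.744, 0.0]
wrist_force: [-0.1, -0.6, -2.9]
grip_width: 0.397
grip_force: 60.3
```

Request:
carry_out:
  increments:
    - [0.55,0,0,0,0,0,0]
    - [0.55,0,0,0,0,0,0]
    - [0.55,0,0,0,0,0,0]
    - [0.55,0,0,-1,0,0,0]
    - [0.55,0,0,-1,0,0,0]
    - [0.55,0,0,-1,0,0,0]
    - [0.55,0,0,0,0,0,0]

```text
t: 59.9
eef_pos: [0.5704, 0.0671, 0.0793]
eef_rot: [0.002, 0.668, 0.744, 0.002]
wrist_force: [1.1, 1.1, 0.5]
grip_width: 0.551
grip_force: 0.0
```

```bash
python3 - <<'E'
from bl import *
d=blanks(); save(d,'top8.png')
rel(566,367,76,-2)
E
```

```text
block [(420.2, -38.9, 99.4, 48.6, -87.6, [302.0, 292.0], 70.6)]
white (415.1, 369.1, 78.1, 34.6, 85.0, [130.0, 290.0], 19.0)
white (495.1, 369.0, 77.4, 34.8, 87.4, [130.0, 257.0], 15.0)
white (564.3, 367.3, 77.6, 33.3, 87.9, [132.0, 228.0], 17.0)
white (578.2, -33.4, 44.7, 30.5, -89.2, [299.0, 224.0], 24.3)
white (647.9, -39.5, 68.8, 34.1, -81.2, [299.0, 193.0], 27.2)
tooly yaw 6.1 turn units 2.03; pos [569.5  67.   77.7] | shift units after turn [14.98 -0.7   0.09] before [14.93  1.43  0.09]
```

Request:
carry_out:
  increments:
    - [0.55,0,0,0,0,0,1]
    - [0.55,0,0,0,0,0,1]
    - [0.55,0.94,-0.04,0,0,0,0]
    - [0.55,0.94,-0.04,0,0,0,0]
    - [0.55,0.94,-0.04,0,0,0,0]
    - [0.55,0.94,-0.04,0,0,0,0]
    - [0.55,0.94,-0.04,0,0,0,0]
    - [0.55,0.94,-0.04,0,0,0,0]
    - [0.55,0.94,-0.04,0,0,0,0]
    - [0.55,0.94,-0.04,0,0,0,0]

```text
t: 60.95
eef_pos: [0.5663, 0.2182, 0.075]
eef_rot: [-0.001, 0.719, 0.695, -0.001]
wrist_force: [-0.9, -0.1, 0.4]
grip_width: 0.552
grip_force: 0.0
```

Request:
carry_out:
  increments:
    - [0.55,0.94,-0.04,0,0,0,0]
    - [0.55,0.94,-0.04,0,0,0,0]
    - [0.55,0.94,-0.04,0,0,0,0]
    - [0.55,0.94,-0.04,0,0,0,0]
    - [0.55,0.94,-0.04,0,0,0,0]
    - [0.55,0.94,-0.04,0,0,0,0]
    - [0.55,0.94,-0.04,0,0,0,0]
    - [0.55,0.94,-0.04,0,0,0,0]
    - [0.55,0,0,0,0,0,0]
    - [0.55,0,0,0,0,0,0]

```text
t: 61.95
eef_pos: [0.5652, 0.3685, 0.076]
eef_rot: [0.0, 0.718, 0.696, -0.0]
wrist_force: [-0.1, 0.1, 0.0]
grip_width: 0.548
grip_force: 0.0
```

```bash
python3 - <<'E'
from bl import *
d=blanks()
d=snap('wrist'); C=cloud(d); M=masks(d)
for o in rects(d,M['white'],.018,C=C,amin=300): print('wrist',o)
rel(566,367,6.5,-2)
E
```

```text
block [(419.7, -24.5, 128.8, 49.1, -88.0, [295.0, 293.0], 73.5)]
white (415.4, 367.5, 74.0, 35.0, 87.1, [132.0, 290.0], 22.1)
white (495.0, 368.5, 76.4, 34.9, 87.2, [132.0, 257.0], 20.8)
white (563.4, 71.3, 80.7, 35.4, -83.7, [254.0, 231.0], 24.3)
white (563.7, 364.1, 69.7, 33.5, -89.0, [133.0, 228.0], 15.6)
white (578.6, -52.9, 72.6, 37.0, -84.1, [309.0, 224.0], 26.7)
wrist (419.3, 369.3, 78.9, 34.7, 86.5, [65.0, 226.0], 16.2)
wrist (498.5, 368.9, 78.8, 34.8, 87.1, [177.0, 220.0], 16.7)
wrist (567.5, 367.7, 78.5, 34.8, 88.0, [280.0, 222.0], 16.5)
tooly yaw -1.9 turn units 0.03; pos [565.5 367.6  76.2] | shift units after turn [-0.03  0.03  3.49] before [-0.03  0.03  3.49]
```

Request:
carry_out:
  increments:
    - [0.55,-0.03,0.06,0,0,0,0]
    - [0.55,0,0,0.8,0,0,0]
    - [0.55,0,0,0.8,0,0,0]
    - [0.55,0,0,0.8,0,0,0]
    - [0.55,0,0,0.5,0,0,0]
    - [0.55,0,0,0.35,0,0,0]
    - [0.55,0,0,0.2,0,0,0]
    - [0.55,0,0,0,0,0,0]

```text
t: 62.85
eef_pos: [0.5666, 0.3674, 0.007]
eef_rot: [-0.0, 0.719, 0.695, -0.0]
wrist_force: [-0.0, 0.3, 1.6]
grip_width: 0.549
grip_force: 0.0
```

Request:
carry_out:
  increments:
    - [0,0,0,0,0,0,0]
    - [0,0,0,0,0,0,0]
    - [0,0,0,0,0,0,0]
    - [0,0,0,0,0,0,0]
    - [0,0,0,0,0,0,0]
    - [0,0,0,0,0,0,0]

```text
t: 63.45
eef_pos: [0.5671, 0.3678, 0.0082]
eef_rot: [0.0, 0.719, 0.695, 0.001]
wrist_force: [-0.3, -0.2, 5.5]
grip_width: 0.401
grip_force: 61.6
```

Request:
carry_out:
  increments:
    - [0,0,0,-0.3,0,0,0]
    - [0,0,0,-0.7,0,0,0]
    - [0,0,0,-1,0,0,0]
    - [0,0,0,-1,0,0,0]
    - [0,0,0,0,0,0,0]
    - [0,0,0,0,0,0,0]

```text
t: 64.05
eef_pos: [0.5666, 0.3675, 0.0675]
eef_rot: [0.0, 0.719, 0.695, 0.0]
wrist_force: [-1.4, 0.0, -4.0]
grip_width: 0.399
grip_force: 60.8
```

```bash
python3 - <<'E'
from bl import *
p=slot(36,60); print(p); rel(*p,66,6.1)
d=blanks(); save(d,'top9.png'); d=snap('scene'); save(d,'s3.png')
E
```

```text
[638.42032171  74.98578322]
tooly yaw -1.9 turn units -1.99; pos [566.6 367.5  67.5] | shift units after turn [-14.92   2.02   0.07] before [-14.5    4.07   0.07]
block [(419.8, -24.5, 128.7, 49.2, -87.8, [295.0, 293.0], 72.4)]
white (415.2, 363.7, 66.5, 35.0, 87.1, [133.0, 290.0], 18.9)
white (495.0, 368.5, 76.4, 34.9, 87.2, [132.0, 258.0], 19.8)
white (563.2, 69.4, 84.1, 37.2, -85.3, [256.0, 232.0], 24.7)
white (578.2, -50.2, 77.6, 38.5, -86.4, [308.0, 224.0], 26.2)
```

View pics/s3.png

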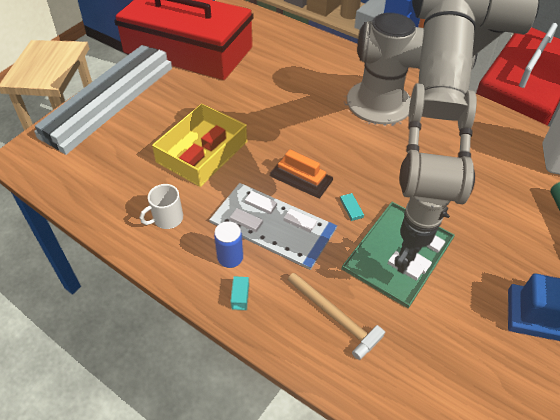

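The scene view shows three blanks on the plate, at (260,200), (247,219) in shadow and (300,219). The fourth is held over the tray.

Request:
carry_out:
  increments:
    - [0,0,0,0,0,0,-1]
    - [0,0,0,0,0,0,-1]
    - [0,-0.93,0.13,0,0,0,0]
    - [0,-0.93,0.13,0,0,0,0]
    - [0,-0.93,0.13,0,0,0,0]
    - [0,-0.93,0.13,0,0,0,0]
    - [0,-0.93,0.13,0,0,0,0]
    - [0,-0.93,0.13,0,0,0,0]
    - [0,-0.93,0.13,0,0,0,0]
    - [0,-0.93,0.13,0,0,0,0]

```text
t: 65.15
eef_pos: [0.6037, 0.2201, 0.0674]
eef_rot: [0.0, 0.668, 0.744, 0.0]
wrist_force: [-0.5, -0.2, -2.3]
grip_width: 0.398
grip_force: 60.7
```

Request:
carry_out:
  increments:
    - [0,-0.93,0.13,0,0,0,0]
    - [0,-0.93,0.13,0,0,0,0]
    - [0,-0.93,0.13,0,0,0,0]
    - [0,-0.93,0.13,0,0,0,0]
    - [0,-0.93,0.13,0,0,0,0]
    - [0,-0.93,0.13,0,0,0,0]
    - [0,-0.93,0.13,0,0,0,0]
    - [0,-0.93,0.13,0,0,0,0]
    - [0,0,0,0,0,0,0]
    - [0,0,0,0,0,0,0]

```text
t: 66.15
eef_pos: [0.6398, 0.0754, 0.0672]
eef_rot: [-0.0, 0.669, 0.744, 0.0]
wrist_force: [-0.0, 0.4, -2.5]
grip_width: 0.393
grip_force: 60.7
```

Request:
carry_out:
  increments:
    - [0,0,0,0.8,0,0,0]
    - [0,0,0,0.8,0,0,0]
    - [0,0,0,0.4,0,0,0]
    - [0,0,0,0.3,0,0,0]
    - [0,0,0,0.2,0,0,0]
    - [0,0,0,0.04,0,0,0]
    - [0,0,0,0,0,0,0]

```text
t: 66.85
eef_pos: [0.64, 0.0761, 0.0169]
eef_rot: [0.0, 0.668, 0.744, 0.0]
wrist_force: [-0.2, -0.4, -3.1]
grip_width: 0.401
grip_force: 60.6
```

Request:
carry_out:
  increments:
    - [0.55,0,0,0,0,0,0]
    - [0.55,0,0,0,0,0,0]
    - [0.55,0,0,0,0,0,0]
    - [0.55,0,0,-1,0,0,0]
    - [0.55,0,0,-1,0,0,0]
    - [0.55,0,0,-1,0,0,0]
    - [0.55,0,0,-1,0,0,0]
    - [0.55,0,0,-1,0,0,0]

```text
t: 67.65
eef_pos: [0.6399, 0.076, 0.1178]
eef_rot: [0.0, 0.668, 0.744, 0.0]
wrist_force: [-0.0, 0.6, -0.3]
grip_width: 0.552
grip_force: 0.0
```

Request:
carry_out:
  increments:
    - [0.55,1,-1,-0.3,0,0,0]
    - [0.55,1,-1,-0.3,0,0,0]
    - [0.55,1,-1,-0.3,0,0,0]
    - [0.55,1,-1,-0.3,0,0,0]
    - [0.55,1,-1,-0.3,0,0,0]
    - [0.55,1,-1,-0.3,0,0,0]
    - [0.55,1,-1,-0.3,0,0,0]
    - [0.55,1,-1,-0.3,0,0,0]
    - [0.55,1,-1,-0.3,0,0,0]
    - [0.55,1,-1,-0.3,0,0,0]

```text
t: 68.65
eef_pos: [0.4188, 0.2542, 0.1773]
eef_rot: [0.0, 0.668, 0.744, 0.001]
wrist_force: [0.1, -0.0, -0.5]
grip_width: 0.551
grip_force: 0.0
```

Request:
carry_out:
  increments:
    - [0.55,1,-0.3,-0.3,0,0,0]
    - [0.55,1,-0.3,-0.3,0,0,0]
    - [0.55,1,-0.3,-0.3,0,0,0]
    - [0.55,1,-0.3,-0.3,0,0,0]
    - [0.55,1,-0.3,-0.3,0,0,0]
    - [0.55,1,-0.3,-0.3,0,0,0]
    - [0.55,1,-0.3,-0.3,0,0,0]
    - [0.55,0,0,0,0,0,0]
    - [0.55,0,0,0,0,0,0]

```text
t: 69.55
eef_pos: [0.3628, 0.3881, 0.2186]
eef_rot: [0.0, 0.668, 0.744, 0.0]
wrist_force: [-0.2, -0.7, -0.2]
grip_width: 0.549
grip_force: 0.0
```

```bash
python3 - <<'E'
from bl import *
d=blanks(); save(d,'top10.png')
C=cloud(d);M=masks(d); print(rects(d,M['red'],.04,C=C)); print(rects(d,C[...,2]>.08,.1,C=C,amin=100))
E
```

```text
block [(419.1, -24.7, 124.7, 46.7, -87.8, [295.0, 293.0], 76.8)]
white (415.0, 369.0, 77.6, 34.5, 84.5, [130.0, 290.0], 17.7)
white (494.9, 369.0, 77.2, 34.1, 85.6, [130.0, 257.0], 18.0)
white (565.1, 70.3, 79.7, 35.4, -83.8, [255.0, 229.0], 28.7)
white (576.7, -49.3, 79.7, 35.4, -84.3, [306.0, 225.0], 26.7)
white (637.5, 77.4, 79.5, 34.9, -84.0, [253.0, 199.0], 26.4)
white (647.5, -45.0, 79.6, 34.8, -83.8, [305.0, 195.0], 27.0)
[(123.3, -500.5, 39.4, 36.2, -79.1, [491.0, 414.0], 72.4), (137.6, -611.6, 158.7, 108.2, -83.7, [535.0, 403.0], 159.7), (463.7, -304.9, 65.4, 38.2, 0.7, [416.0, 275.0], 39.6), (560.1, -306.0, 64.2, 39.0, 3.3, [417.0, 233.0], 38.1)]
[(177.8, -560.9, 178.8, 136.9, -84.1, [528.0, 396.0], 160.2), (250.2, 548.7, 287.0, 237.4, -3.3, [45.0, 361.0], 516.1), (468.2, 641.4, 93.7, 43.2, 0.9, [6.0, 267.0], 108.4), (748.4, -225.8, 78.9, 76.3, -88.9, [388.0, 148.0], 2.9), (752.5, -15.4, 64.7, 63.8, 0.8, [293.0, 145.0], 107.2)]
```

View pics/top10.png

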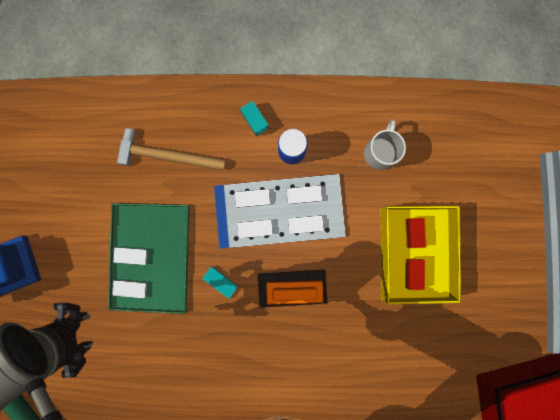

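The final top view shows four blanks flat on the plate (around (280,212)), two in the tray at (130,273) and both tubes in the bin at (416,252). The block is in its tray at (294,292), and the can and mug measure unmoved. Handing in.

```bash
python3 -c "from workcell import r; print(r.finish_job())"
```

```text
the job is handed in; nothing more can be done
None
```

The job is handed in at about 70 s, with no verdict returned: two red offcuts are in the bin, the plate was rubbed in one stroke from the blue to the plain end at roughly 12 N, the block is back in its tray, and four blanks lie flat on the plate with two left in the green tray.

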